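# Hang the cap gauge plate by its S-hook

## Robot

A 6-joint arm with a two-finger parallel gripper is mounted at the origin on the work surface. World frame = base frame: x ahead of the robot, y to its left, z up, the work surface at z = 0. Lengths are in m, angles in rad, forces in N, time in s.
With the tool pointing down it reaches from about 0.375 to 0.975 m from the base axis. Payload 3.8 kg.
Tool frame: the origin (TCP) lies on the centre line of the jaws, within the pads' length; the fingertips stand 14 mm ahead of it and the grasp point (between the pads) lies 5 mm behind it; x points along the fingers, y is the direction in which the jaws open and shut, and the axes are right-handed (so a half turn about x gives the same grasp; the last joint's range is limited). The gripper opens to 85 mm and grips with 20 to 120 N. Pads are 22 mm wide; open, the fingers measure 114 mm over their backs; the gripper's body (76 mm by 85 mm) begins 54 mm behind the grasp point. The pads swing forward as they close: fully open they stand 13 mm farther back than shut.
Start: joints at [1.235, 0.264, 1.604, -0, 1.274, -0.037], TCP at [0.199, 0.645, 0.245] pointing down, gripper open.
Joint ranges: [-2.63, 2.63], [-0.94, 2.18], [0.31, 2.57], [-1.31, 4.45], [0, 2.66], [-2.55, 2.55]. Speed limits (rad/s): [2.57, 2.57, 3.14, 3.14, 3.14, 3.14].

## Interface

Orientations are given as a rotation vector (axis times angle).
In Python, from workcell import bot gives the robot as it stands.
- The arm moves only by the shell command python3 -m creep 'ROWS' [FORCE]. ROWS is JSON, a list of rows, each an object with "grip": the finger opening in cm, from 0 to 8.54; "dp": the shift along the tool's x, y, z in cm, a list of three; "rotation": the turn, a rotation vector about the tool's x, y, z in rad, a list of three. A call has 1 to 5 rows; each row is the pose to reach, as a shift and turn from the pose commanded when the call began, along the tool's axes at that moment; what a row does not reach only later rows make up. A row lasts 1/12 s, in which the tool goes at most 41.7 mm and 7.16 degrees, less where a joint would pass 70% of its speed; a pose out of reach is approached as far as the arm can. A call with a gripper value outside its range is refused whole. The fingers move at their own pace and stop on an object; FORCE is the grip in N (left out, the last holds). Time passes only in rows, so rows that repeat a pose let the fingers close. It gives the time, the measured TCP pose, the force and the opening at its end, in the units of the state.
- bot.read_state(): the state, without advancing time (a new reading comes with each control period).
- bot.read_camera(name): name is "side" or "top"; returns (picture, depth): 420x560x3 uint8, red, green, blue; 420x560 float32, m along the optical axis (not along the pixel's ray), 0 where there is no reading.
- bot.get_calibration(name): a dict with "fx", "fy", "cx", "cy" (pixels), "rvec" (rotation vector, rad) and "tvec" (3), from world to camera coordinates, as OpenCV has them. Camera axes: x right, y down, z forward; pixel columns grow to the right and rows downward; lengths in m; the calibration is good to about 2 mm. A picture is of the moment at which its call begins. get_calibration takes no time and is no camera call.
- bot.finish_job(): hands the job in, once; it reports no verdict.
The state is a dict: "time": time; "q": joint angles; "joint_vel": joint speeds; "joint_torque": joint torques, N m; "tool_pos": TCP position; "tcp_rot": TCP orientation; "wrist_force": force on the tool from outside, world axes, zero at the start; "torque": the same for the moment, N m; "width": opening from 0.0 (shut) to 1.0 (fully open).
Only numpy, scipy, OpenCV 4.12 (cv2) and the standard library are available. Lean on these libraries where they do the work, as an engineer would, in place of code of your own. Each camera call takes 0.05 s, during which the arm holds its last target.

## Task

Take the S-hook off the arm of the stand and work its lower tip through the small hole in the gauge plate's swivel tab, feeling for the hole with light touches because the tab must not be pushed hard. Lift the plate out of its slot on the hook alone, never touching it with the gripper, set the hook gently back over the arm of the stand, and let go, so that the plate ends up hanging settled and free below the arm. Leave the other things on the counter where they are.

Things in the scene. Friction and masses are not known exactly. Their poses are not given: they have to be found in the camera images.
- hook_grip (a point): Centre of the S-hook's white nylon grip sleeve, 18 (x) by 12 (y, the way to pinch it from above) by 34 mm tall (z). The hook is a bent 5 mm steel rod in its own x-z plane, 90 mm tall, 60 g. It starts hanging upright from the stand's arm, its +x away from the robot within 0.35 rad. Rod axis, mm (x, z) from here: below the sleeve (0, -19), (-36, -43), (-34, -54), (-28, -57), see hook_tip.
- hook_top (a point): Middle of the S-hook's top, here flattened 18 mm wide (y) and 5 thick, 24 mm to -x of and 28 mm above hook_grip. The rod goes from the sleeve to (10 mm to +x), runs flat to 12 mm to -x, then down to a 10 mm ball 16 mm to -x and 15 mm below. The arm fits between ball and sleeve with 6 mm to spare each side. To come off, the hook rises 25 mm or more, then moves to +x; it goes back the same way.
- hook_tip (a point): Round end (rod axis, radius 2.5 mm) of the S-hook's lower tip, 8 mm to -x of and 54 mm below hook_grip. It points to +x and 3 mm up; from it the rod slopes down over 10 mm to the flat lower seat, which runs on 10 mm to -x, 57 mm below hook_grip. The seat is straight below the flat top, so a load in it hangs under the arm.
- hook: The S-hook; origin on the rod's axis in the middle of the lower seat, 24 mm to -x of and 57 mm below hook_grip; x the way the lower tip points, z up.
- plate_mid (a point): Centre of the stainless cap gauge plate: 80 mm wide (y), 80 tall (z), 4 thick (x), about 0.2 kg, two raised round templates on its -x face, which looks to the robot. It stands upright in the rack's slot with some play: pushed at the tab it leans back about 4 mm up there before it stands firm. The hook must press on plate or tab with less than 12 N.
- plate_rivet (a point): Rivet on the plate's centre line, 32 mm above plate_mid. About it swivels a fan-shaped steel hanger tab, radius 43 to 49 mm, spread 1.5 rad each way, 3 thick, at x = -5 to -2 mm from here; 32 mm from the rivet, in mid-fan, is a 12 mm hole. Its lean is NOT measured: up to 0.75 rad either side of straight up, to be felt or seen. It stays put under light touches (1 N sideways) and when hung.
- plate: The gauge plate with its tab; origin at the centre of its lower edge, 40 mm below plate_mid; z up the plate, x its normal pointing away from the robot (within 0.3 rad of straight ahead), y across. The tab keeps its lean, so the plate may hang tilted sideways by up to about 0.45 rad, its lower corner then about 15 mm lower; that is fine.
- rack: Fixed grey plastic rack, base 70 mm (x) by 110 mm (y) by 10 mm, origin at the centre of its underside. A slot 5 mm wide, open at both ends, runs along its y between two cheeks that rise to 35 mm; the plate stands on the slot's floor 10 mm up, so it is free once raised 25 mm.
- rail: Fixed hang stand: 16 mm square post on a 130 by 90 by 12 mm base, origin at the post's foot. From its top one straight flat arm, 10 mm wide (x) and 6 mm thick, runs level towards the stand's -y to a free end 204 mm from the post's axis; its top face is 235 mm above the counter. The hook may hang anywhere along it.
- block_mid (a point): Bystander: centre of a blue plastic gauge block, 30 by 50 by 20 mm, lying on the counter.
- caliper_mid (a point): Bystander: middle of the beam of a chrome caliper lying on the counter, 150 mm long (x), 8 mm high.
- bottle_mid (a point): Bystander: centre of a green glass sample bottle, 60 mm in diameter, 190 mm tall.
- wrench_mid (a point): Bystander: a white nylon cap wrench lying on the counter, handle and ring head 150 mm long (x from -85 to +68 mm of this point), 10 mm high.

How it is judged:
On the way, in this order (a step that is already met when the one before it is completed fails the run):
1. the S-hook has been taken off the arm (distance of hook_grip from where it was at the start of the episode above 0.04 m and contact force between hook and rail below 0.02 N), for 0.2 s.
2. the plate is out of its slot, hanging on the hook (height (world z) of plate_mid above 0.085 m and contact force between hook and plate above 0.8 N and contact force between plate and rack below 0.02 N and contact force between hook and rail below 0.02 N), for 0.2 s.
At the end, for the whole second after the job is handed in: S-hook borne by the stand's arm (over 1.2 N), plate by the hook (over 0.8 N), centre within 40 mm of the arm's line, 20 to 230 mm from the post, 60 to 130 mm up; plate within 0.65, hook within 0.45 rad of upright, settled (under 0.1 m/s, 1 rad/s), plate clear of the stand, all released (contact force between hook and rail above 1.2 N and contact force between hook and plate above 0.8 N and x of plate_mid in the frame of rail between -0.04 and 0.04 m and y of plate_mid in the frame of rail between -0.23 and -0.02 m and height (world z) of plate_mid between 0.06 and 0.13 m and angle between plate's own z axis and vertical below 0.65 rad and angle between hook's own z axis and vertical below 0.45 rad and linear speed of each of plate, hook below 0.1 m/s and angular speed of plate below 1 rad/s and contact force between plate and rail below 0.1 N); the robot touches nothing.
It fails at once if the hook presses on the plate or its tab with more than 12 N (contact force between hook and plate above 12 N).
It fails at once if the gripper touches the plate (contact force between the fingers and plate above 0.5 N).
It fails at once if the hook is banged down on the stand (over 25 N) (contact force between hook and rail above 25 N).
It fails at once if a bystander is moved by more than 20 mm (distance of any of block_mid, caliper_mid, bottle_mid, wrench_mid from where it was at the start of the episode above 0.02 m).
It also fails if it takes over 70 s, if anything falls off the work surface, if the arm or the gripper's body presses on something with over 40 N, if the wrist force passes 120 N, or if a joint passes its speed limit or range.

## Working session

There is one attempt and no reset: what is moved stays moved. The work goes in short steps, Python scripts to look and compute and a shell command to move; the robot and the scene stay as the last step left them, time stands still between calls to the robot, and variables do not carry over. Pictures are saved under pics/ and viewed, and the job is handed in when it is done.

```bash
ls; mkdir -p pics
python3 - <<'E'
from workcell import bot
import cv2,numpy as np
s=bot.read_state()
for k,v in s.items(): print(k,np.round(v,4))
for n in("side","top"):
    p,d=bot.read_camera(n); cv2.imwrite(f"pics/{n}0.png",p[:,:,::-1]); np.save(f"{n}0d.npy",d)
    c=bot.get_calibration(n); R=cv2.Rodrigues(np.array(c["rvec"]))[0]; print(n,c,"pos",-R.T@np.array(c["tvec"]))
E
```

```text
pics
time 0.0
q [ 1.2351  0.2647  1.6054 -0.      1.2737 -0.0369]
joint_vel [-0.0002  0.0002 -0.0001 -0.001  -0.0009  0.0015]
joint_torque [ 1.00000e-04 -5.15111e+01 -3.67310e+01 -1.00000e-04  1.31000e-02
 -0.00000e+00]
tool_pos [0.1985 0.6444 0.244 ]
tcp_rot [ 0.2328  1.5584 -0.2362]
wrist_force [-0.4658  0.0518  0.5756]
torque [ 0.0228 -0.0284  0.0133]
width 0.9998
side {'fx': 513.5233215140124, 'fy': 513.5233215140124, 'cx': 281.94448527120414, 'cy': 213.27324920812285, 'rvec': array([ 2.38053356, -0.48704736,  0.17246945]), 'tvec': array([-0.52798364,  0.24777003,  1.19611617])} pos [ 0.25918518 -0.76300494  1.05900762]
top {'fx': 499.77414286333783, 'fy': 499.77414286333783, 'cx': 272.88192365914233, 'cy': 206.83223474903315, 'rvec': array([ 2.16783981, -2.19974463,  0.08233211]), 'tvec': array([-0.03342651,  0.55575183,  1.1419056 ])} pos [ 0.46867556 -0.03990684  1.18011715]
```

View pics/side0.png

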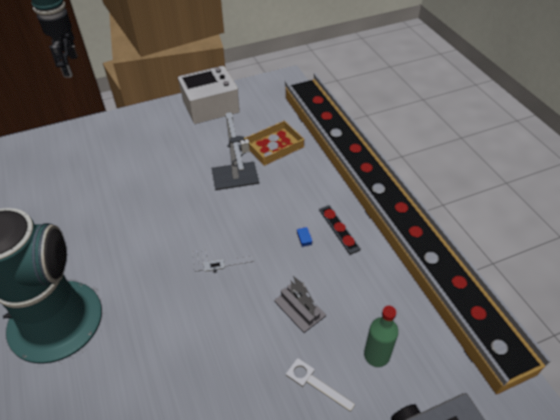

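View pics/top0.png

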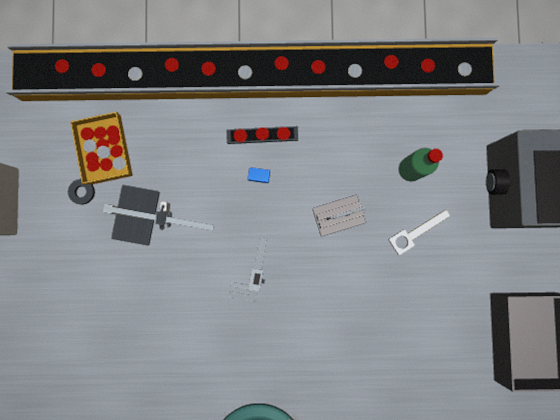

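Run:
```python
import cv2,numpy as np
s=cv2.imread("pics/side0.png");t=cv2.imread("pics/top0.png")
def crop(im,x0,y0,w,h,n,sc):
    cv2.imwrite("pics/"+n,cv2.resize(im[y0:y0+h,x0:x0+w],None,fx=sc,fy=sc,interpolation=cv2.INTER_CUBIC))
crop(s,205,105,60,90,"c1.png",6)
crop(s,270,265,60,70,"c2.png",8)
crop(t,95,175,130,80,"c3.png",6)
crop(t,305,185,70,60,"c4.png",9)
```

```text
(no output)
```

View pics/c1.png

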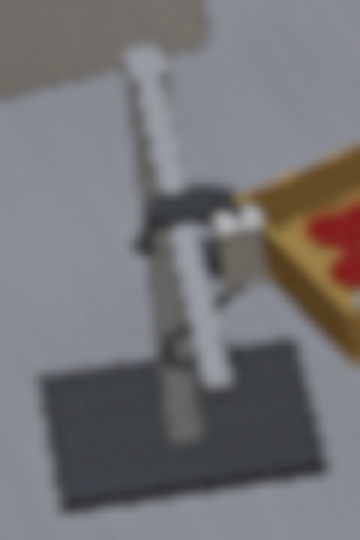

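View pics/c2.png

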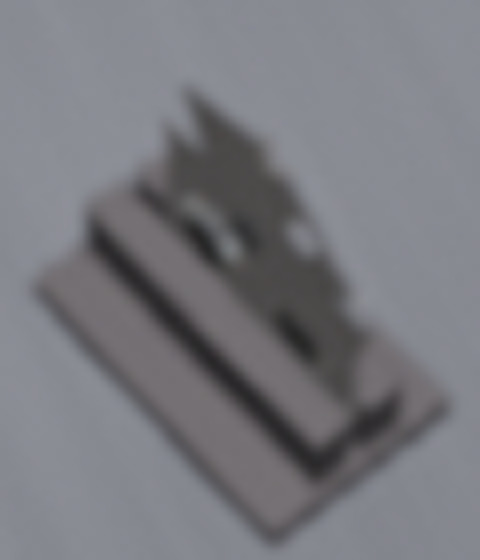

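View pics/c3.png

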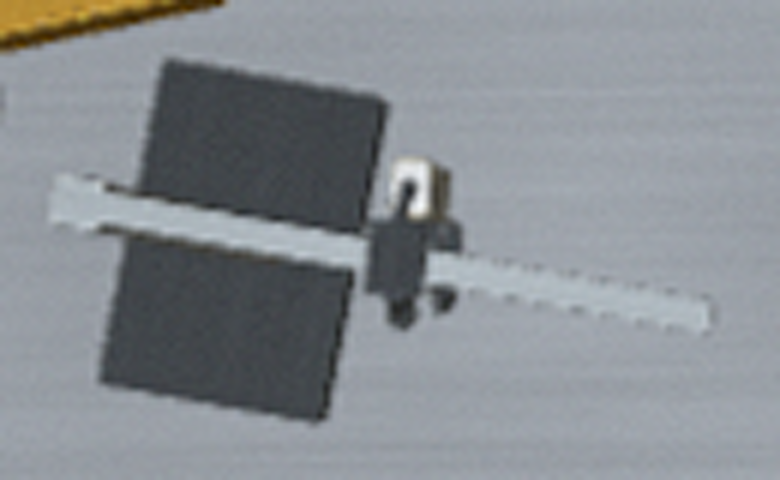

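View pics/c4.png

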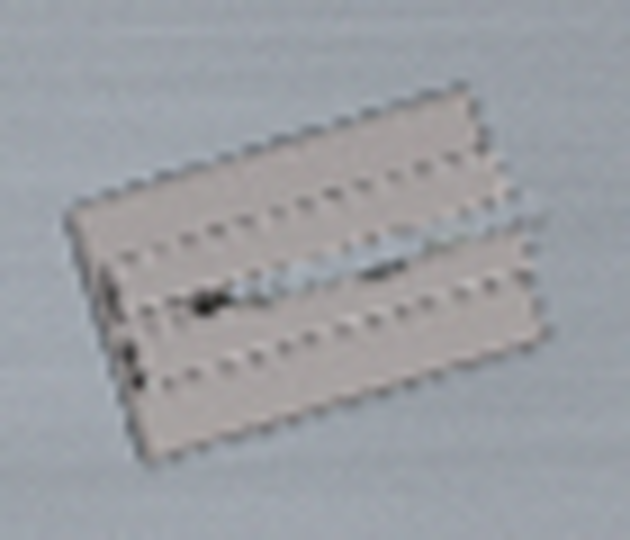

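```bash
cat > h.py <<'E'
from workcell import bot
import cv2,numpy as np
from scipy.spatial.transform import Rotation as Ro
np.set_printoptions(precision=4,suppress=True)
C={n:bot.get_calibration(n) for n in("side","top")}
def K(n): c=C[n]; return np.array([[c["fx"],0,c["cx"]],[0,c["fy"],c["cy"]],[0,0,1.]])
def RT(n): c=C[n]; return cv2.Rodrigues(np.array(c["rvec"]))[0],np.array(c["tvec"])
def onz(n,uv,z):
    R,t=RT(n); o=-R.T@t; d=R.T@(np.linalg.inv(K(n))@np.array([*uv,1.])); return o+d*(z-o[2])/d[2]
def proj(n,P):
    c=C[n]; return cv2.projectPoints(np.array(P,float).reshape(-1,1,3),np.array(c["rvec"]),np.array(c["tvec"]),K(n),None)[0][:,0]
def cloud(n,d):
    R,t=RT(n); v,u=np.mgrid[:d.shape[0],:d.shape[1]]
    p=np.stack([(u-C[n]["cx"])*d/C[n]["fx"],(v-C[n]["cy"])*d/C[n]["fy"],d],-1)
    return (p-t)@R
E
python3 - <<'E'
from h import *
print("rack base top")
c=np.array([onz("top",(305+x/9,185+y/9),.010) for x,y in[(72,212),(467,88),(548,335),(150,462)]]);print(c, c.mean(0),np.linalg.norm(np.diff(c,axis=0),axis=1))
e=c[1]-c[0]; e2=c[2]-c[3]; print("yaw of -y dir",np.arctan2(*(e+e2)[:2][::-1])+np.pi/2)
c=np.array([onz("side",(270+x/8,265+y/8),.010) for x,y in[(35,285),(270,540),(450,405)]]);print("side",c,(c[0]+c[2])/2)
print("stand base top")
c=np.array([onz("top",(95+x/6,175+y/6),.012) for x,y in[(165,60),(387,98),(323,422),(100,380)]]);print(c,c.mean(0))
print("arm",onz("top",(95+50/6,175+202/6),.235),onz("top",(95+710/6,175+316/6),.235))
print("sleeve top",onz("top",(95+410/6,175+188/6),.235+.0025-.028+.0025+.017))
print("hook flat",onz("top",(95+397/6,175+258/6),.24))
dt=np.load("top0d.npy");ds=np.load("side0d.npy")
P=cloud("top",dt);Q=cloud("side",ds)
print(P[206:222,160:168,2])
m=P[180:245,300:375].reshape(-1,3); m=m[m[:,2]>.06];print(m)
E
```

```text
rack base top
[[ 0.5506 -0.1357  0.01  ]
 [ 0.5815 -0.2396  0.01  ]
 [ 0.5167 -0.2589  0.01  ]
 [ 0.4852 -0.1546  0.01  ]] [ 0.5335 -0.1972  0.01  ] [0.1084 0.0677 0.109 ]
yaw of -y dir 0.29144263239039825
side [[ 0.4864 -0.1597  0.01  ]
 [ 0.5156 -0.2628  0.01  ]
 [ 0.5813 -0.244   0.01  ]] [ 0.5338 -0.2019  0.01  ]
stand base top
[[0.6125 0.3112 0.012 ]
 [0.5962 0.2242 0.012 ]
 [0.4701 0.2488 0.012 ]
 [0.4877 0.3355 0.012 ]] [0.5416 0.2799 0.012 ]
arm [0.5404 0.2802 0.235 ] [0.5014 0.0719 0.235 ]
sleeve top [0.5437 0.1678 0.229 ]
hook flat [0.5208 0.1694 0.24  ]
[[0.2252 0.2323 0.2362 0.2318 0.227  0.2233 0.2188 0.2135]
 [0.2253 0.2333 0.2373 0.2344 0.2253 0.2292 0.2222 0.2132]
 [0.2287 0.2368 0.2382 0.2285 0.2253 0.2257 0.2211 0.2142]
 [0.237  0.2428 0.2337 0.2259 0.2209 0.2271 0.2196 0.214 ]
 [0.239  0.241  0.2423 0.2275 0.2273 0.2257 0.2254 0.2097]
 [0.2412 0.2447 0.2419 0.2421 0.2393 0.2044 0.2035 0.2075]
 [0.2397 0.2396 0.2401 0.2392 0.2418 0.2395 0.1894 0.1889]
 [0.2428 0.2396 0.2385 0.2397 0.2383 0.2394 0.1834 0.1881]
 [0.2379 0.2416 0.2404 0.2386 0.2421 0.2407 0.1848 0.1871
[... 3712 characters left out ...]
 0.5262 -0.1771  0.1216]
 [ 0.5261 -0.1791  0.1224]
 [ 0.5262 -0.1815  0.1207]
 [ 0.5269 -0.1856  0.1061]
 [ 0.4687 -0.0399  1.1801]
 [ 0.5271 -0.1639  0.0686]
 [ 0.5262 -0.1642  0.0853]
 [ 0.5259 -0.1658  0.0906]
 [ 0.5257 -0.1676  0.094 ]
 [ 0.5257 -0.1697  0.0943]
 [ 0.5273 -0.1782  0.0608]
 [ 0.5271 -0.1823  0.0642]
 [ 0.5253 -0.1646  0.0614]
 [ 0.5245 -0.1652  0.0763]
 [ 0.5251 -0.1735  0.0623]
 [ 0.4687 -0.0399  1.1801]
 [ 0.4687 -0.0399  1.1801]
 [ 0.4687 -0.0399  1.1801]
 [ 0.4687 -0.0399  1.1801]
 [ 0.4687 -0.0399  1.1801]
 [ 0.4687 -0.0399  1.1801]
 [ 0.4687 -0.0399  1.1801]
 [ 0.4687 -0.0399  1.1801]
 [ 0.4687 -0.0399  1.1801]
 [ 0.4687 -0.0399  1.1801]
 [ 0.4687 -0.0399  1.1801]]
```

Run:
```python
from h import *
dt=np.load("top0d.npy");ds=np.load("side0d.npy")
P=cloud("top",dt);Q=cloud("side",ds)
m=P[180:245,300:375].reshape(-1,3)
a=m[(m[:,2]>.087)&(m[:,2]<.095)&(m[:,1]>-.26)]; 
# keep plate top: fit line robustly
vx,vy,x0,y0=cv2.fitLine(a[:,:2].astype(np.float32),cv2.DIST_HUBER,0,.01,.01).ravel(); print("plate top line dir",np.arctan2(vx,-vy),x0,y0,"z",np.median(a[:,2]))
b=m[(m[:,2]>.112)&(m[:,2]<.14)]
wx,wy,bx,by=cv2.fitLine(b[:,:2].astype(np.float32),cv2.DIST_HUBER,0,.01,.01).ravel(); print("tab line",np.arctan2(wx,-wy),bx,by)
yaw=0.2914
ex=np.array([np.cos(yaw),np.sin(yaw),0]);ey=np.array([-np.sin(yaw),np.cos(yaw),0])
rk=np.array([.5335,-.1985,0])
for n,A in(("plate",a),("tab",b)):
    r=(A-rk); print(n,"ex med",np.median(r@ex),"ey range",np.percentile(r@ey,[0,3,50,97,100]),"n",len(A))
# side cloud
q=Q[265:335,270:330]; r=(q-rk); E=np.stack([r@ex,r@ey,r[...,2]],-1)
for v in range(8,40,1):
    print(v+265," ".join("%4d/%3d/%3d"%tuple(np.round(E[v,u]*1000)) if E[v,u,2]>.06 else "     .      " for u in range(18,48,2)))
```

```text
plate top line dir 0.2807697 0.53743154 -0.20350267 z 0.09110315868804496
tab line 0.28352028 0.53379226 -0.20413865
plate ex med 0.0022992984569550536 ey range [-0.0526 -0.043  -0.0064  0.0321  0.0335] n 61
tab ex med -0.0013568628505242332 ey range [-0.0348 -0.0339 -0.004   0.0203  0.0226] n 40
273      .            .            .            .            .            .            .            .            .            .            .            .            .            .            .      
274      .            .            .            .            .            .            .            .            .            .            .            .            .            .            .      
275      .            .         -4/ 23/120      .            .            .            .            .            .            .            .            .            .            .            .      
276      .            .            .         -3/ 17/121      .            .            .            .            .            .            .            .            .            .            .      
277   
[... 4863 characters left out ...]
           .         -5/-21/ 68   -5/-27/ 76   -6/-34/ 85   -4/-38/ 87   -5/-45/ 98   -2/-48/ 99      .      
302      .            .            .            .            .            .            .            .            .         -4/-26/ 68   -5/-33/ 78   -4/-38/ 84   -5/-45/ 94   -3/-50/ 98      .      
303      .            .            .            .            .            .            .            .            .         -5/-27/ 66   -5/-34/ 76   -5/-40/ 83   -6/-47/ 92   -1/-47/ 88      .      
304      .            .            .            .            .            .            .            .            .         -4/-26/ 61   -4/-33/ 69   -4/-39/ 76   -5/-46/ 86   -1/-48/ 86      .
```

Run:
```python
from h import *
t=lambda x,y:(95+x/6,175+y/6)
s=lambda x,y:(205+x/6,105+y/6)
# crop used cv2.resize: px center shift: u=(x+.5)/6-.5
f=lambda x,y:(95+(x+.5)/6-.5,175+(y+.5)/6-.5)
g=lambda x,y:(205+(x+.5)/6-.5,105+(y+.5)/6-.5)
top=.2405-.003; 
print("flat",onz("top",f(397,257),.2405))
print("ball",onz("top",f(401,313),.2225))
print("sleeve",onz("top",f(412,188),.2270))
print("sleeve side view white top",onz("side",g(237,218),.2270), "flat", onz("side",g(195,205),.2405))
im=cv2.imread("pics/top0.png").astype(int); print(im[200:214,158:172].min(2)); 
Q=cloud("side",np.load("side0d.npy")); im=cv2.imread("pics/side0.png").astype(int)
print(im[136:152,225:252].min(2))
q=Q[134:165,225:252].reshape(-1,3); c=im[134:165,225:252].reshape(-1,3)
k=(q[:,2]>.14)&(q[:,2]<.26)
P=cloud("top",np.load("top0d.npy"))[195:235,150:180].reshape(-1,3)
pk=(P[:,2]>.14)&(P[:,2]<.26)
r0=np.array([.539,.272,0]); 
for psi in(-.185,):
    ex=np.array([np.cos(psi),np.sin(psi),0]);ey=np.array([-np.sin(psi),np.cos(psi),0])
    for n,A in(("side",q[k]),("top",P[pk])):
        r=(A-r0); B=np.c_[r@ex,r@ey,r[:,2]]*1000
        z=B[(B[:,0]>10)]; print(n,len(z)); print(np.round(z[np.argsort(-z[:,2])]).astype(int).tolist())
        fl=B[(B[:,2]>237.5)&(B[:,1]>-150)]; print("flat",len(fl),np.median(fl,0),fl.min(0),fl.max(0))
```

```text
flat [0.5219 0.1701 0.2405]
ball [0.505  0.1728 0.2225]
sleeve [0.5446 0.1684 0.227 ]
sleeve side view white top [0.5441 0.1649 0.227 ] flat [0.5266 0.1641 0.2405]
[[117 151 154 153 148 152 152 152 152 153 153 153 152 152]
 [130 156 153 169 175 173 165 160 142 147 156 156 152 153]
 [133 157 174 205 218 215 212 213 159 116 136 153 157 152]
 [144 155 186 218 225 225 225 228 167  80  93 105 143 158]
 [145 155 182 221 195 182 214 227 165  71  67  63 136 158]
 [156 153 199 183 117  99 166 219 159  65  68  76 140 159]
 [157 156 205 164  73  45 141 214 152  57  67  84 140 162]
 [159 156 181 139  67  59 175 228 150  58  71  83 143 159]
 [157 138 170 125  59 125 205 230 148  57  66  95 144 155]
 [161 155 144  98  56 177 229 231 145  64  71 101 145 157]
 [158 162 125  68  67 163 199 178 113  68  69 119 153 159]
 [114 118  88  67  66  94 111  98  74  63  65  92 120 148]
 [ 73  71  67  65  60  64  63  58  68  66  82  83  79 103]
 [ 67  67  71  63  71  64  64  62  67  70  92  85  67  79]]
[[138 136 127 113 100 101 113 129 136 131 114  94  84  82  80  83  87  95
  107 124 130 121 108  95  81  62  
[... 5646 characters left out ...]
208], [29, -105, 208], [17, -105, 208], [31, -104, 206], [27, -105, 206], [23, -106, 205], [21, -106, 204], [16, -101, 204], [19, -106, 204], [17, -103, 203], [33, -105, 202], [17, -106, 201], [25, -104, 200], [26, -105, 197], [29, -105, 196], [31, -104, 195], [28, -104, 191], [24, -105, 191], [15, -100, 189], [15, -102, 189], [13, -102, 188], [12, -102, 187], [16, -103, 187], [11, -100, 185], [13, -99, 183], [12, -103, 183], [10, -103, 182], [14, -102, 179], [17, -100, 161], [15, -100, 160], [19, -101, 158], [11, -100, 158], [11, -102, 158], [15, -101, 157], [13, -102, 157], [13, -99, 154]]
flat 140 [   3.347  -101.996   239.8166] [ -12.6392 -136.0954  237.5186] [ 19.8819 -81.5022 244.6897]
```

```bash
cat >> h.py <<'E'
def down(yaw):  # tool x down, tool y along (-sin,cos) of yaw
    x=np.array([0,0,-1.]);y=np.array([-np.sin(yaw),np.cos(yaw),0]);return np.c_[x,y,np.cross(x,y)]
def to(p,R=None):
    s=bot.read_state();R0=Ro.from_rotvec(s["tcp_rot"]).as_matrix();R=R0 if R is None else R
    rv=Ro.from_matrix(R0.T@R).as_rotvec()
    print("t",round(s["time"],2),"tcp",s["tool_pos"],"F",s["wrist_force"],"w",s["width"],"\n dp cm",100*R0.T@(np.array(p)-s["tool_pos"]),"rot",rv)
E
python3 - <<'E'
from h import *
s=bot.read_state();print(Ro.from_rotvec(s["tcp_rot"]).as_matrix())
y=-.10
for R in(down(y),down(y+np.pi)): to([.5445+.002*np.cos(y),.1685+.002*np.sin(y),.30],R)
E
```

```text
[[-0.0006  0.2944  0.9557]
 [-0.0019  0.9557 -0.2944]
 [-1.     -0.002  -0.0001]]
t 0.1 tcp [0.1985 0.6445 0.2441] F [-0.3429  0.5024  1.1303] w 1.002108033051234 
 dp cm [ -5.5242 -35.2789  47.2746] rot [-0.1988 -0.0003  0.002 ]
t 0.1 tcp [0.1985 0.6445 0.2441] F [-0.3429  0.5024  1.1303] w 1.002108033051234 
 dp cm [ -5.5242 -35.2789  47.2746] rot [2.9428 0.0029 0.0004]
```

```bash
python3 -m creep '[{"grip":5,"dp":[-4,0,0],"rotation":[0,0,0]},{"grip":5,"dp":[-5.5,-2.3,3],"rotation":[-0.05,0,0]},{"grip":5,"dp":[-5.5,-4.6,6.2],"rotation":[-0.1,0,0]},{"grip":5,"dp":[-5.5,-7,9.4],"rotation":[-0.15,0,0]},{"grip":5,"dp":[-5.5,-9.4,12.6],"rotation":[-0.2,0,0]}]' 40
python3 - <<'E'
from h import *
y=-.10
to([.5445+.002*np.cos(y),.1685+.002*np.sin(y),.30],down(y))
E
```

```text
time: 0.52
tool_pos: [0.2919, 0.517, 0.3003]
tcp_rot: [0.075, 1.569, -0.075]
wrist_force: [1.0, -0.1, -0.5]
width: 0.588
t 0.52 tcp [0.2919 0.517  0.3003] F [ 0.9724 -0.0838 -0.4643] w 0.5879287114106737 
 dp cm [  0.0379 -32.2924  28.6528] rot [ 0.005   0.0003 -0.0001]
```

```bash
python3 -m creep '[{"grip":5,"dp":[0,-3,2.7],"rotation":[0,0,0]},{"grip":5,"dp":[0,-6,5.3],"rotation":[0,0,0]},{"grip":5,"dp":[0,-9,8],"rotation":[0,0,0]},{"grip":5,"dp":[0,-12,10.6],"rotation":[0,0,0]},{"grip":5,"dp":[0,-15,13.3],"rotation":[0,0,0]}]'
python3 -m creep '[{"grip":5,"dp":[0,-3.2,2.9],"rotation":[0,0,0]},{"grip":5,"dp":[0,-6.4,5.8],"rotation":[0,0,0]},{"grip":5,"dp":[0,-9.6,8.7],"rotation":[0,0,0]},{"grip":5,"dp":[0,-12.8,11.6],"rotation":[0,0,0]},{"grip":5,"dp":[0,-15.5,14],"rotation":[0,0,0]}]'
python3 - <<'E'
from h import *
y=-.10
to([.5445+.002*np.cos(y),.1685+.002*np.sin(y),.30],down(y))
E
```

```text
time: 0.93
tool_pos: [0.4094, 0.3539, 0.2999]
tcp_rot: [0.077, 1.57, -0.078]
wrist_force: [0.0, 0.0, 0.4]
width: 0.586
time: 1.35
tool_pos: [0.5333, 0.1862, 0.2999]
tcp_rot: [0.078, 1.57, -0.078]
wrist_force: [0.3, 0.5, 0.4]
width: 0.581
t 1.35 tcp [0.5333 0.1862 0.2999] F [0.3076 0.4507 0.3734] w 0.5809529436403255 
 dp cm [-0.0115 -1.6519  1.4925] rot [ 0.0012 -0.0005  0.0001]
```

```bash
python3 -m creep '[{"grip":5,"dp":[0,-1.7,1.4],"rotation":[0,0,0]},{"grip":5,"dp":[0,-1.7,1.4],"rotation":[0,0,0]},{"grip":5,"dp":[0,-1.7,1.4],"rotation":[0,0,0]}]'
python3 - <<'E'
from h import *
y=-.10
to([.5445+.002*np.cos(y),.1685+.002*np.sin(y),.2075],down(y))
p,d=bot.read_camera("side"); cv2.imwrite("pics/side1.png",cv2.resize(p[80:190,180:290,::-1],None,fx=5,fy=5,interpolation=cv2.INTER_CUBIC))
E
```

```text
time: 1.6
tool_pos: [0.5452, 0.1686, 0.2995]
tcp_rot: [0.08, 1.571, -0.08]
wrist_force: [-0.3, -0.0, 0.2]
width: 0.588
t 1.6 tcp [0.5452 0.1686 0.2995] F [-0.3484 -0.0165  0.2452] w 0.5875403886307544 
 dp cm [ 9.2027 -0.0156  0.1476] rot [-0.0018 -0.0015  0.0001]
```

View pics/side1.png

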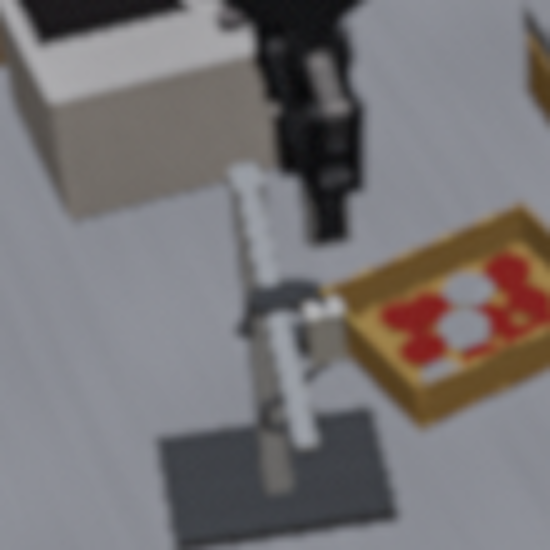

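```bash
python3 -m creep '[{"grip":5,"dp":[2.5,0,0.1],"rotation":[0,0,0]},{"grip":5,"dp":[5,0,0.1],"rotation":[0,0,0]},{"grip":5,"dp":[7.2,0,0.1],"rotation":[0,0,0]},{"grip":5,"dp":[8.6,0,0.1],"rotation":[0,0,0]},{"grip":5,"dp":[9.2,0,0.1],"rotation":[0,0,0]}]'
python3 - <<'E'
from h import *
y=-.10
to([.5445+.002*np.cos(y),.1685+.002*np.sin(y),.2075],down(y))
p,d=bot.read_camera("side"); cv2.imwrite("pics/side2.png",cv2.resize(p[100:190,200:290,::-1],None,fx=6,fy=6,interpolation=cv2.INTER_CUBIC))
E
```

```text
time: 2.07
tool_pos: [0.5431, 0.1708, 0.205]
tcp_rot: [0.075, 1.575, -0.077]
wrist_force: [0.2, 0.8, 0.1]
width: 0.587
t 2.07 tcp [0.5431 0.1708 0.205 ] F [0.2105 0.7849 0.1313] w 0.5872172047941662 
 dp cm [-0.2474 -0.2192  0.357 ] rot [ 0.0034 -0.0052  0.0015]
```

View pics/side2.png

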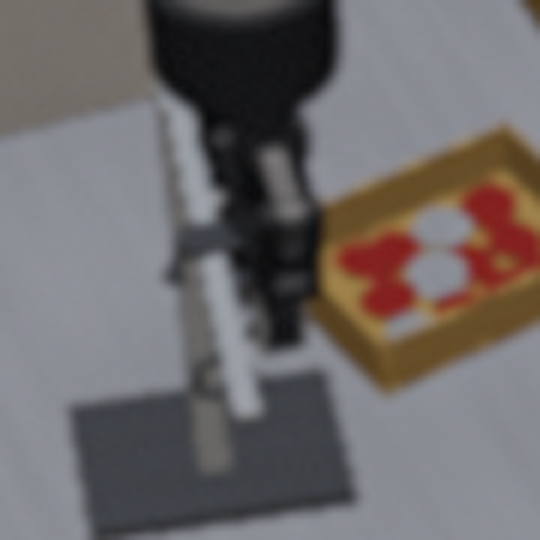

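```bash
python3 -m creep '[{"grip":5,"dp":[0,0,0],"rotation":[0,0,0]}]'
python3 - <<'E'
from h import *
y=-.10
to([.5445+.002*np.cos(y),.1685+.002*np.sin(y),.2075],down(y))
E
```

```text
time: 2.2
tool_pos: [0.545, 0.1707, 0.2078]
tcp_rot: [0.076, 1.571, -0.076]
wrist_force: [0.3, 0.8, -0.1]
width: 0.588
t 2.2 tcp [0.545  0.1707 0.2078] F [ 0.2772  0.8429 -0.1163] w 0.5882585134027007 
 dp cm [ 0.0319 -0.2271  0.1705] rot [ 0.0029 -0.0014  0.0003]
```

```bash
python3 -m creep '[{"grip":5,"dp":[0,-0.2,0.15],"rotation":[0,0,0]},{"grip":5,"dp":[0,-0.2,0.15],"rotation":[0,0,0]},{"grip":3,"dp":[0,-0.2,0.15],"rotation":[0,0,0]},{"grip":2,"dp":[0,-0.2,0.15],"rotation":[0,0,0]},{"grip":1.5,"dp":[0,-0.2,0.15],"rotation":[0,0,0]}]' 40
python3 -m creep '[{"grip":1.2,"dp":[0,0,0],"rotation":[0,0,0]},{"grip":1,"dp":[0,0,0],"rotation":[0,0,0]},{"grip":0.8,"dp":[0,0,0],"rotation":[0,0,0]},{"grip":0.5,"dp":[0,0,0],"rotation":[0,0,0]},{"grip":0.5,"dp":[0,0,0],"rotation":[0,0,0]}]' 40
python3 - <<'E'
from h import *
y=-.10
to([.5445+.002*np.cos(y),.1685+.002*np.sin(y),.2075],down(y))
for n,(u,v) in dict(side=(200,100),top=(125,175)).items():
    p,d=bot.read_camera(n); cv2.imwrite(f"pics/{n}3.png",cv2.resize(p[v:v+80,u:u+90,::-1],None,fx=6,fy=6,interpolation=cv2.INTER_CUBIC))
E
```

```text
time: 2.62
tool_pos: [0.5477, 0.1677, 0.209]
tcp_rot: [0.078, 1.568, -0.077]
wrist_force: [-0.1, -0.1, -0.5]
width: 0.184
time: 3.03
tool_pos: [0.5475, 0.1677, 0.2088]
tcp_rot: [0.078, 1.569, -0.077]
wrist_force: [-0.8, -0.0, 4.0]
width: 0.132
t 3.03 tcp [0.5475 0.1677 0.2088] F [-0.8285 -0.0414  4.0056] w 0.13202662689182407 
 dp cm [ 0.1333  0.0472 -0.1071] rot [ 0.0012  0.0007 -0.0003]
```

View pics/side3.png

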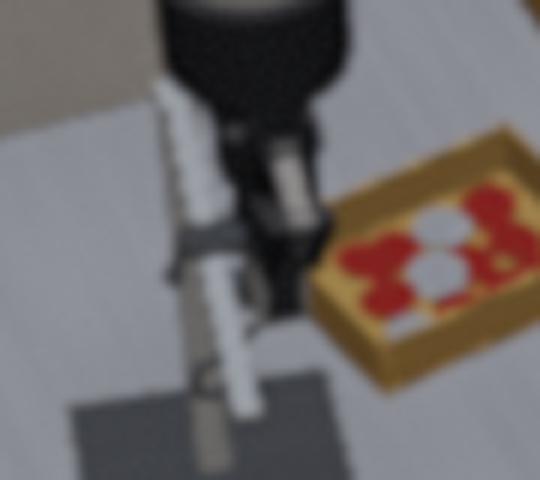

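View pics/top3.png

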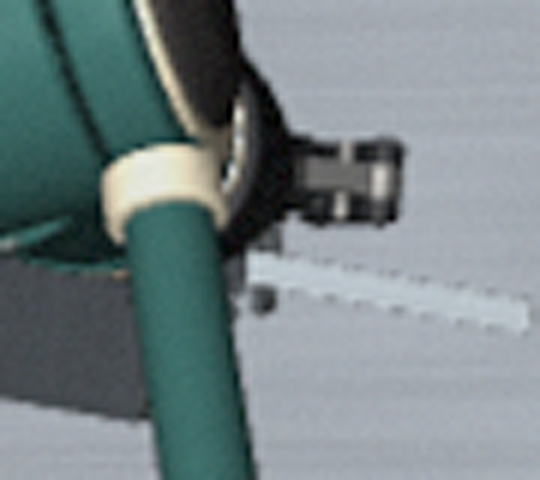

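```bash
python3 -m creep '[{"grip":0.5,"dp":[-0.5,0,0],"rotation":[0,0,0]},{"grip":0.5,"dp":[-1.5,0,0],"rotation":[0,0,0]},{"grip":0.5,"dp":[-2.7,0,0],"rotation":[0,0,0]},{"grip":0.5,"dp":[-3.8,0,0],"rotation":[0,0,0]},{"grip":0.5,"dp":[-4,0,0],"rotation":[0,0,0]}]'
python3 -m creep '[{"grip":0.5,"dp":[0,0,1],"rotation":[0,0,0]},{"grip":0.5,"dp":[0,0,3],"rotation":[0,0,0]},{"grip":0.5,"dp":[0,0,5.5],"rotation":[0,0,0]},{"grip":0.5,"dp":[0,0,7.5],"rotation":[0,0,0]},{"grip":0.5,"dp":[0,0,8],"rotation":[0,0,0]}]'
python3 -m creep '[{"grip":0.5,"dp":[0,0,0],"rotation":[0,0,0]},{"grip":0.5,"dp":[0,0,0],"rotation":[0,0,0]},{"grip":0.5,"dp":[0,0,0],"rotation":[0,0,0]}]'
python3 - <<'E'
from h import *
to([.5,0,.2])
for n,(u,v) in dict(side=(200,60),top=(100,120)).items():
    p,d=bot.read_camera(n); cv2.imwrite(f"pics/{n}4.png",cv2.resize(p[v:v+130,u:u+130,::-1],None,fx=4.5,fy=4.5,interpolation=cv2.INTER_CUBIC))
E
```

```text
time: 3.55
tool_pos: [0.5489, 0.168, 0.2518]
tcp_rot: [0.079, 1.565, -0.076]
wrist_force: [1.4, 0.0, -0.5]
width: 0.135
time: 3.97
tool_pos: [0.6298, 0.1591, 0.2476]
tcp_rot: [0.078, 1.568, -0.078]
wrist_force: [0.7, -0.5, -1.0]
width: 0.131
time: 4.22
tool_pos: [0.626, 0.1597, 0.2478]
tcp_rot: [0.077, 1.571, -0.078]
wrist_force: [0.0, 0.3, -0.6]
width: 0.132
t 4.22 tcp [0.626  0.1597 0.2478] F [ 0.0258  0.2924 -0.6311] w 0.13165503893156041 
 dp cm [  4.7972 -17.1356 -10.9533] rot [0. 0. 0.]
```

View pics/side4.png

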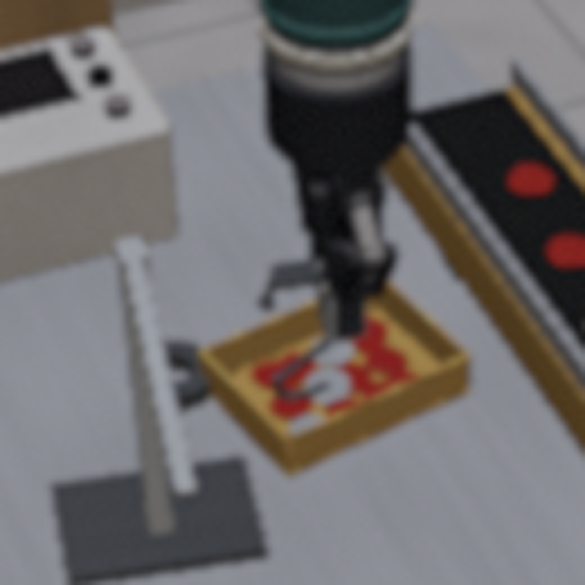

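View pics/top4.png

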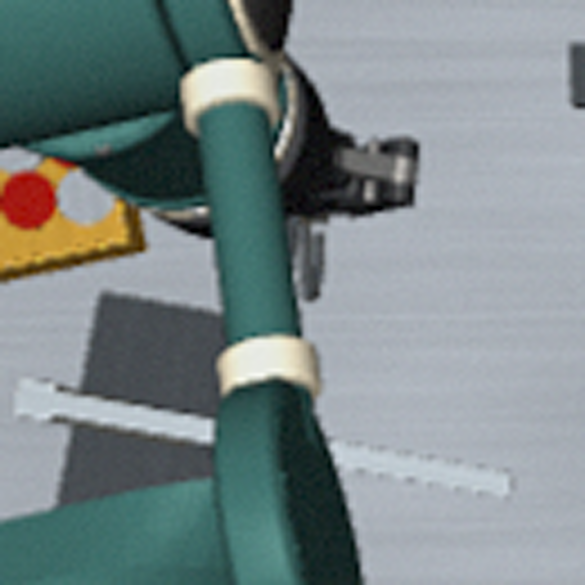

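Run:
```python
from h import *
print("bottle cap",onz("top",(435,155),.185),"base side",onz("side",(378,352),.0))
im=cv2.imread("pics/side0.png").astype(int); w=im[286:304,300:318]; print(w.mean(2).astype(int))
yaw=.285; ex=np.array([np.cos(yaw),np.sin(yaw),0]);ey=np.array([-np.sin(yaw),np.cos(yaw),0]);rk=np.array([.5335,-.1985,0])
R,t=RT("side");o=-R.T@t
def onplane(uv,off):
    d=R.T@(np.linalg.inv(K("side"))@np.array([*uv,1.])); k=(off-(o-rk)@ex)/(d@ex); return o+k*d
for uv in[(307.5,294.7),(307,294.5),(308,295)]:
    p=onplane(uv,-.005); print(uv,p,(p-rk)@ey)
g=w.mean(2); b=np.clip(g[5:13,3:13]-100,0,None); yy,xx=np.mgrid[291:299,303:313]; print((b*xx).sum()/b.sum(),(b*yy).sum()/b.sum())
tz=np.array([np.cos(.285),np.sin(.285),0])
hole=onplane((307.6,294.6),-.005)
to(hole-.019*tz+[0,0,.0533+.01],down(.285))
```

```text
bottle cap [ 0.6428 -0.3691  0.185 ] base side [ 0.6492 -0.3661  0.    ]
[[ 75  74  81  93 109 122 134 141 144 143 141 140 141 142 141 142 141 142]
 [ 74  75  75  79  88 102 121 136 143 145 143 141 141 141 141 141 141 142]
 [ 75  74  75  74  75  85 106 128 142 144 143 141 140 141 141 141 141 142]
 [ 75  74  75  74  73  76  92 118 137 144 145 143 142 141 141 141 141 141]
 [ 74  75  76  75  73  74  82 104 127 141 144 143 142 140 140 141 141 141]
 [ 71  73  75  76  73  75  80  95 117 134 142 144 143 141 140 141 141 140]
 [ 63  68  73  75  75  82  94 102 111 125 139 143 143 142 141 141 140 141]
 [ 53  62  71  75  76  89 111 121 118 120 133 141 144 142 141 140 140 140]
 [ 58  56  66  72  74  87 111 127 126 119 126 138 143 143 141 141 140 140]
 [ 72  56  63  71  74  79  98 118 125 118 120 132 141 143 142 141 140 140]
 [ 84  65  67  72  74  74  83 100 111 106 106 123 138 143 143 141 140 140]
 [ 84  73  72  73  74  73  75  81  87  85  89 110 131 141 143 141 141 140]
 [ 78  76  74  74  74  73  73  73  73  72  78  97 120 136 142 143 141 140]
 [ 74  73  75  74  73  73  73  73  73  72  73  83 105 126 139 142 142 140]
 [ 74  73  74  73  73  73  72  73  73  72  71  75  91 115 134 141 142 140]
 [ 76  73  74  74  74  73  74  72  73  72  71  75  86 108 130 141 143 142]
 [ 85  76  73  75  74  73  73  74  74  74  73  78  89 111 130 142 143 142]
 [ 96  85  76  74  70  67  70  74  75  74  74  78  90 111 128 137 139 141]]
(307.5, 294.7) [ 0.5373 -0.2293  0.1056] -0.030601372004777062
(307, 294.5) [ 0.5369 -0.2277  0.1045] -0.029006626758255282
(308, 295) [ 0.5378 -0.2308  0.1064] -0.032208800920086655
310.19741518578354 293.49143780290797
t 4.32 tcp [0.626  0.1599 0.2482] F [ 0.5265  0.9443 -0.3437] w 0.13049965984798897 
 dp cm [  7.8647 -40.3345  -6.7483] rot [-0.3834 -0.0006  0.    ]
```

```bash
python3 -m creep '[{"grip":0.5,"dp":[0,-2,0],"rotation":[0,0,0]},{"grip":0.5,"dp":[0,-5,-0.5],"rotation":[-0.07,0,0]},{"grip":0.5,"dp":[0,-9,-1],"rotation":[-0.15,0,0]},{"grip":0.5,"dp":[0,-13,-1.7],"rotation":[-0.23,0,0]},{"grip":0.5,"dp":[0,-17,-2.5],"rotation":[-0.31,0,0]}]'
python3 - <<'E'
from h import *
to([.5191,-.2347,.18],down(.285))
E
```

```text
time: 4.73
tool_pos: [0.5842, -0.0078, 0.2486]
tcp_rot: [-0.17, 1.563, 0.17]
wrist_force: [0.7, -0.6, -0.5]
width: 0.133
t 4.73 tcp [ 0.5842 -0.0078  0.2486] F [ 0.7188 -0.5527 -0.4778] w 0.13309043259518247 
 dp cm [  6.8593 -20.7574 -11.2418] rot [-0.0681  0.0006  0.0003]
```

```bash
python3 -m creep '[{"grip":0.5,"dp":[0,-4,-2],"rotation":[-0.04,0,0]},{"grip":0.5,"dp":[0,-8,-4.2],"rotation":[-0.07,0,0]},{"grip":0.5,"dp":[0,-12,-6.4],"rotation":[-0.07,0,0]},{"grip":0.5,"dp":[0,-15.5,-8.4],"rotation":[-0.07,0,0]},{"grip":0.5,"dp":[1,-18,-10.3],"rotation":[-0.07,0,0]}]'
python3 -m creep '[{"grip":0.5,"dp":[1,-1.5,-1.2],"rotation":[0,0,0]},{"grip":0.5,"dp":[2.5,-2.8,-2],"rotation":[0,0,0]},{"grip":0.5,"dp":[4,-2.8,-2],"rotation":[0,0,0]},{"grip":0.5,"dp":[4.2,-2.8,-2],"rotation":[0,0,0]},{"grip":0.5,"dp":[4.2,-2.8,-2],"rotation":[0,0,0]}]'
python3 - <<'E'
from h import *
to([.5191,-.2347,.18],down(.285))
for n,(u,v) in dict(side=(255,225),top=(290,160)).items():
    p,d=bot.read_camera(n); np.save(n+"5d.npy",d); cv2.imwrite(f"pics/{n}5f.png",p[:,:,::-1]); cv2.imwrite(f"pics/{n}5.png",cv2.resize(p[v:v+100,u:u+100,::-1],None,fx=6,fy=6,interpolation=cv2.INTER_CUBIC))
E
```

```text
time: 5.15
tool_pos: [0.5228, -0.2062, 0.2411]
tcp_rot: [-0.223, 1.555, 0.219]
wrist_force: [1.1, -0.3, -0.2]
width: 0.128
time: 5.57
tool_pos: [0.5097, -0.2358, 0.1953]
tcp_rot: [-0.219, 1.562, 0.222]
wrist_force: [-0.7, 0.5, -0.8]
width: 0.13
t 5.57 tcp [ 0.5097 -0.2358  0.1953] F [-0.6795  0.5364 -0.7699] w 0.13007509818760618 
 dp cm [ 1.5323 -0.1571  0.9381] rot [-0.0041 -0.0019 -0.0021]
```

View pics/side5.png

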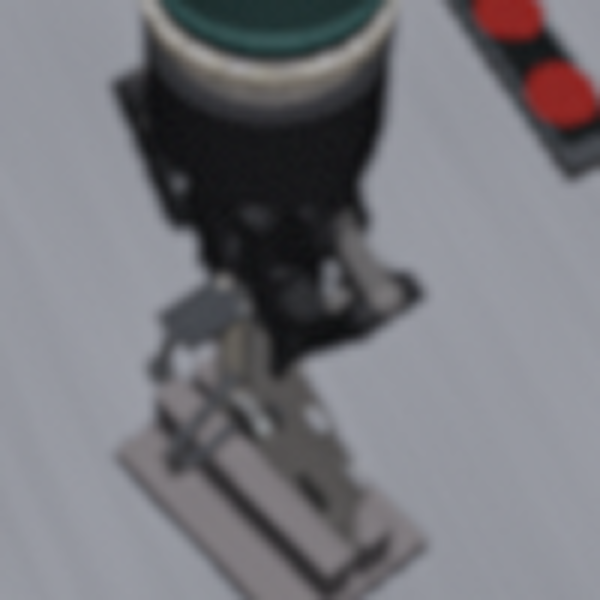

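View pics/top5.png

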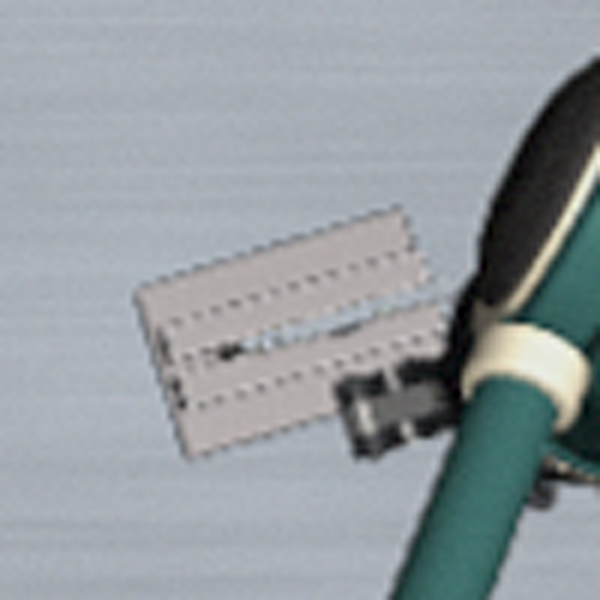

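Run:
```python
from h import *
s=bot.read_state(); p0=np.array(s["tool_pos"]);R=Ro.from_rotvec(s["tcp_rot"]).as_matrix()
H=np.c_[R[:,2],R[:,1],-R[:,0]]
Q=cloud("side",np.load("side5d.npy")); L=((Q-p0)@H)*1000
b=L[268:306,275:305]
k=(abs(b[...,1])<14)&(b[...,2]<35)&(b[...,2]>-66)&(b[...,0]<14)&(b[...,0]>-60)
for v,u in zip(*np.where(k)): 
    pass
pts=b[k]; print(len(pts)); o=np.argsort(-pts[:,2]); print(np.round(pts[o]).astype(int).tolist())
np.save("hk.npy",pts)
```

```text
329
[[-1, -14, 35], [-15, 9, 35], [-16, 8, 35], [-4, -14, 33], [-11, 8, 33], [-15, 12, 32], [-13, 8, 32], [-15, -9, 32], [-36, -7, 31], [-16, 8, 31], [-37, 4, 31], [2, -13, 31], [-15, -12, 31], [-22, 4, 31], [-16, -13, 30], [-22, -5, 30], [-34, 5, 30], [-8, 8, 30], [-32, 7, 30], [-20, 0, 30], [-37, 7, 30], [-32, 1, 30], [-29, 1, 30], [-36, -8, 30], [-38, 0, 30], [-26, -4, 29], [-39, -8, 29], [-11, 8, 29], [-21, 1, 29], [-17, 13, 29], [-42, -3, 29], [-26, -7, 29], [-30, -6, 29], [-29, -4, 29], [-36, -1, 29], [-38, 6, 29], [-32, -5, 29], [-21, 8, 29], [-30, -3, 29], [-27, 3, 29], [-24, -5, 29], [-33, -4, 29], [-26, 5, 29], [-35, 1, 29], [-41, 6, 29], [-37, -6, 29], [-29, 8, 29], [-25, -10, 28], [-15, -9, 28], [-22, -6, 28], [-30, 0, 28], [-18, -4, 28], [-42, 1, 28], [-22, 0, 28], [-24, -2, 28], [-28, -7, 28], [-39, 2, 28], [-25, 9, 28], [-39, 5, 28], [-37, -3, 28], [-16, 1, 28], [-37, 3, 28], [-24, 8, 28], [-19, -5, 28], [-39, -1, 28], [-36, 2, 28], [-34, 7, 28], [-28, -1, 28], [-33, -9, 28], [-22, -3, 28], [-19, 4, 28], [-24, -7, 28], [-18, 9, 28], [-40, -9, 28], [-15, 0, 27], [-33, 0
[... 3099 characters left out ...]
], [-38, 0, -40], [-44, 0, -41], [-39, -1, -41], [-37, -2, -42], [-41, -1, -43], [-43, -2, -43], [-40, 1, -44], [-44, -1, -45], [-37, 4, -46], [-38, 0, -47], [-45, -1, -47], [-42, -1, -50], [-38, -3, -52], [-43, 0, -53], [-29, -2, -54], [-13, 1, -54], [-38, 0, -55], [-38, -3, -55], [-16, 1, -55], [-41, -1, -55], [-32, 1, -55], [-39, -2, -55], [-19, -3, -56], [-27, 1, -56], [-19, 1, -56], [-17, 2, -56], [-20, -1, -56], [-42, -2, -56], [-14, 0, -57], [-34, 1, -57], [-25, 0, -57], [-22, 1, -57], [-23, -1, -57], [-31, -1, -57], [-25, -3, -57], [-20, 3, -57], [-34, -1, -57], [-29, -2, -57], [-26, -2, -58], [-32, -3, -58], [-29, 1, -58], [-17, 0, -58], [-21, -2, -59], [-23, 3, -59], [-32, 2, -60]]
```

```bash
cat >> h.py <<'E'
yaw=.285; ex=np.array([np.cos(yaw),np.sin(yaw),0]);ey=np.array([-np.sin(yaw),np.cos(yaw),0]);rk=np.array([.5335,-.1985,0])
def onplane(uv,off):
    R,t=RT("side");o=-R.T@t
    d=R.T@(np.linalg.inv(K("side"))@np.array([*uv,1.])); k=(off-(o-rk)@ex)/(d@ex); return o+k*d
E
python3 - <<'E'
from h import *
im=cv2.imread("pics/side5f.png").astype(int).mean(2); print(im[289:299,303:314].astype(int))
for uv in[(307.3,294.),(307.6,293.7)]:
    h=onplane(uv,-.0033); print("hole",h,"ey",(h-rk)@ey)
Q=cloud("side",np.load("side5d.npy"))[270:325,285:330].reshape(-1,3)
r=Q-rk; E=np.c_[r@ex,r@ey,r[:,2]]*1000
pl=E[(abs(E[:,0])<3)&(E[:,2]>50)&(E[:,2]<95)];tb=E[(E[:,0]<-2)&(E[:,0]>-8)&(E[:,2]>95)]
print("tab front",np.median(tb,0),np.polyfit(tb[:,1],tb[:,0],1),np.polyfit(tb[:,2],tb[:,0],1), tb[:,1].min(),tb[:,1].max(),tb[:,2].max())
s=bot.read_state(); p0=np.array(s["tool_pos"]);R=Ro.from_rotvec(s["tcp_rot"]).as_matrix();H=np.c_[R[:,2],R[:,1],-R[:,0]]
tip=p0+H@(np.array([-13.5,-.2,-55.7])/1000); print("tip",tip,proj("side",tip))
h=onplane((307.4,293.9),-.0033); d=h-tip; print("tip->hole along ex,ey,z mm",1000*np.array([d@ex,d@ey,d[2]]), "tool dp", 100*R.T@d)
E
```

```text
[[ 83  83  87 106 133 150 157 158 156 155 154]
 [ 84  82  84  94 116 141 154 157 157 155 154]
 [ 83  82  84  89 103 127 147 155 157 155 154]
 [ 82  84  91 103 111 120 138 151 157 156 156]
 [ 82  84  99 122 129 126 132 146 155 157 156]
 [ 80  83  97 123 139 137 131 139 151 156 156]
 [ 81  82  88 110 132 137 130 131 146 155 157]
 [ 82  82  84  92 110 123 118 118 138 152 157]
 [ 83  82  81  83  89  96  95 101 127 147 156]
 [ 84  84  82  82  81  81  80  88 110 135 150]]
hole [ 0.5382 -0.2264  0.1036] ey -0.028086475856773135
hole [ 0.5385 -0.2272  0.1059] ey -0.028972460421825535
tab front [ -4.2457 -25.1216 105.7209] [-0.0077 -4.3187] [ 0.0013 -4.2553] -49.26677074612163 -5.094713170921508 127.16554222895007
tip [ 0.4985 -0.24    0.1416] [[293.2508 295.7339]]
tip->hole along ex,ey,z mm [ 41.9369   1.598  -37.1834] tool dp [3.7216 0.1742 4.1902]
```

```bash
python3 -m creep '[{"grip":0.5,"dp":[1.2,0.1,0.8],"rotation":[0,0,0]},{"grip":0.5,"dp":[2.6,0.2,1.8],"rotation":[0,0,0]},{"grip":0.5,"dp":[3.6,0.2,2.7],"rotation":[0,0,0]},{"grip":0.5,"dp":[3.7,0.2,2.9],"rotation":[0,0,0]},{"grip":0.5,"dp":[3.7,0.2,2.9],"rotation":[0,0,0]}]'
cat > meas.py <<'E'
from h import *
import sys
n=sys.argv[1]
s=bot.read_state(); p0=np.array(s["tool_pos"]);R=Ro.from_rotvec(s["tcp_rot"]).as_matrix();H=np.c_[R[:,2],R[:,1],-R[:,0]]
print("t",s["time"],"tcp",p0,"rot err",Ro.from_matrix(R.T@down(.285)).as_rotvec(),"F",s["wrist_force"],"F tool(h)",H.T@s["wrist_force"])
tip=p0+H@(np.array([-13.5,-.2,-55.7])/1000)
h=onplane((307.4,293.9),-.0033); d=h-tip; print("tip->hole along ex,ey,z mm",1000*np.array([d@ex,d@ey,d[2]]), "tool dp", 100*R.T@d)
print("tip px",proj("side",tip))
if n!="-":
    p,dd=bot.read_camera("side");np.save("last.npy",dd); cv2.imwrite(f"pics/{n}f.png",p[:,:,::-1]); cv2.imwrite(f"pics/{n}.png",cv2.resize(p[250:320,265:335,::-1],None,fx=8,fy=8,interpolation=cv2.INTER_CUBIC))
E
python3 meas.py m1
```

```text
time: 6.08
tool_pos: [0.5387, -0.2256, 0.1583]
tcp_rot: [-0.221, 1.561, 0.223]
wrist_force: [-0.0, -0.0, -0.7]
width: 0.134
t 6.0833 tcp [ 0.5387 -0.2256  0.1583] rot err [-0.0022 -0.0014 -0.0013] F [-0.0364 -0.0117 -0.7375] F tool(h) [-0.0372 -0.002  -0.7375]
tip->hole along ex,ey,z mm [12.8935 -0.8429  1.7291] tool dp [-0.1748 -0.0813  1.2893]
tip px [[302.6309 297.3228]]
```

View pics/m1.png

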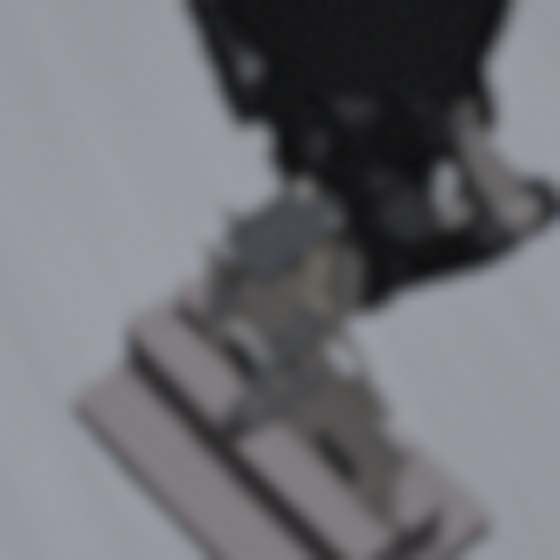

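```bash
python3 -m creep '[{"grip":0.5,"dp":[-0.17,-0.08,0.1],"rotation":[0,0,0]},{"grip":0.5,"dp":[-0.17,-0.08,0.4],"rotation":[0,0,0]},{"grip":0.5,"dp":[-0.17,-0.08,0.5],"rotation":[0,0,0]},{"grip":0.5,"dp":[-0.17,-0.08,0.5],"rotation":[0,0,0]},{"grip":0.5,"dp":[-0.17,-0.08,0.5],"rotation":[0,0,0]}]'
python3 meas.py m2
python3 - <<'E'
from h import *
s=bot.read_state(); p0=np.array(s["tool_pos"]);R=Ro.from_rotvec(s["tcp_rot"]).as_matrix();H=np.c_[R[:,2],R[:,1],-R[:,0]]
L=((cloud("side",np.load("last.npy"))-p0)@H)*1000
k=(abs(L[...,1])<11)&(L[...,2]<33)&(L[...,2]>-66)&(L[...,0]>-60)&(L[...,0]<-17)
P=L[k]; f=P[(P[:,2]>22)&(P[:,0]>-36)&(P[:,0]<-20)]; print("flat",np.median(f,0)); f=P[(P[:,2]<-51)&(P[:,0]>-33)&(P[:,0]<-17)&(abs(P[:,1])<5)]; print("seat",np.median(f,0));
E
```

```text
time: 6.55
tool_pos: [0.5435, -0.2262, 0.1616]
tcp_rot: [-0.221, 1.559, 0.22]
wrist_force: [0.4, 0.4, -0.4]
width: 0.134
t 6.55 tcp [ 0.5435 -0.2262  0.1616] rot err [-0.0039  0.0005  0.0005] F [ 0.3599  0.373  -0.4288] F tool(h) [ 0.449   0.2587 -0.4289]
tip->hole along ex,ey,z mm [ 8.3866  1.1414 -1.4543] tool dp [0.1458 0.1175 0.8381]
tip px [[304.8437 296.0002]]
flat [-28.4397  -2.2972  29.6877]
seat [-23.8094  -1.5191 -55.5722]
```

View pics/m2.png

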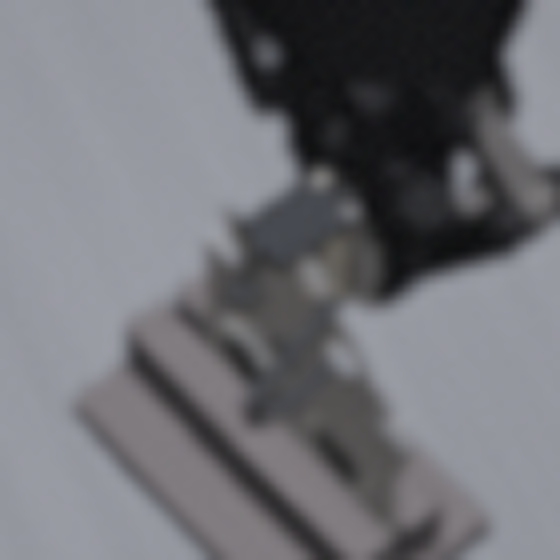

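```bash
python3 -m creep '[{"grip":0.5,"dp":[0,0,0],"rotation":[0,0,0]},{"grip":0.5,"dp":[0,0,0],"rotation":[0,0,0]}]'
python3 meas.py -; python3 -m creep '[{"grip":0.5,"dp":[0,0,0],"rotation":[0,0,0]}]'; python3 meas.py m3
python3 - <<'E'
from h import *
s=bot.read_state(); p0=np.array(s["tool_pos"]);R=Ro.from_rotvec(s["tcp_rot"]).as_matrix();H=np.c_[R[:,2],R[:,1],-R[:,0]]
L=((cloud("side",np.load("last.npy"))-p0)@H)*1000
k=(abs(L[...,1])<11)&(L[...,2]<33)&(L[...,2]>-66)&(L[...,0]>-60)&(L[...,0]<-17)
P=L[k]; f=P[(P[:,2]>22)&(P[:,0]>-36)&(P[:,0]<-20)]; print("flat",np.median(f,0)); f=P[(P[:,2]<-51)&(P[:,0]>-33)&(P[:,0]<-17)&(abs(P[:,1])<5)]; print("seat",np.median(f,0));
E
```

```text
time: 6.77
tool_pos: [0.5432, -0.226, 0.1611]
tcp_rot: [-0.221, 1.56, 0.221]
wrist_force: [0.5, -0.1, -0.6]
width: 0.129
t 6.7667 tcp [ 0.5432 -0.226   0.1611] rot err [-0.004  -0.0001 -0.    ] F [ 0.5092 -0.0526 -0.5941] F tool(h) [ 0.4747 -0.1918 -0.5941]
tip->hole along ex,ey,z mm [ 8.6409  0.8888 -1.0338] tool dp [0.1033 0.0923 0.8637]
tip px [[304.6731 296.0918]]
time: 6.85
tool_pos: [0.5432, -0.226, 0.1611]
tcp_rot: [-0.221, 1.56, 0.221]
wrist_force: [-0.4, 0.8, -1.3]
width: 0.134
t 6.85 tcp [ 0.5432 -0.226   0.1611] rot err [-0.0039 -0.0001 -0.    ] F [-0.3894  0.7746 -1.3431] F tool(h) [-0.1591  0.8522 -1.3432]
tip->hole along ex,ey,z mm [ 8.6082  0.8978 -0.9986] tool dp [0.0998 0.0932 0.8605]
tip px [[304.6869 296.095 ]]
flat [-27.8057  -1.7481  29.6236]
seat [-22.964   -1.7689 -55.481 ]
```

```bash
cat > fit.py <<'E'
from h import *
from scipy.optimize import least_squares
N=np.array
def seg(p,a,b,r):
    a=N(a,float);b=N(b,float);d=b-a;t=np.clip((p-a)@d/(d@d),0,1);return np.linalg.norm(p-a-t[:,None]*d,axis=1)-r
def box(p,c,h):
    q=abs(p-N(c))-N(h);return np.linalg.norm(np.maximum(q,0),axis=1)+np.minimum(q.max(1),0)
rod=[[(0,-19),(-36,-43)],[(-36,-43),(-34,-54)],[(-34,-54),(-28,-57)],[(-28,-57),(-18,-57)],[(-18,-57),(-8,-54)],[(0,17),(-14,28)],[(-36,28),(-40,13)]]
def sdf(p):
    D=[seg(p,(a[0],0,a[1]),(b[0],0,b[1]),2.5) for a,b in rod]
    D+=[box(p,(-25,0,28),(11,9,2.5)),box(p,(0,0,0),(9,6,17)),np.linalg.norm(p-N([-40,0,13]),axis=1)-5]
    return np.min(D,0)
def fit(dep,p0,rv,xmax=-13,cam="side"):
    R=Ro.from_rotvec(rv).as_matrix();H=np.c_[R[:,2],R[:,1],-R[:,0]]
    L=((cloud(cam,dep)-p0)@H)*1000
    P=L[(abs(L[...,1])<16)&(L[...,2]<36)&(L[...,2]>-66)&(L[...,0]>-60)&(L[...,0]<xmax)]
    x=N([-5.5,0,-1.7,0,0,0.])
    for _ in range(4):
        def tr(x): return (P-x[:3])@Ro.from_rotvec(x[3:]).as_matrix()
        k=abs(sdf(tr(x)))<4
        f=lambda y:np.r_[sdf(tr(y))[k],y[3:]*20]
        x=least_squares(f,x,loss="soft_l1").x
    return x,k.sum(),np.abs(sdf(tr(x))[k]).mean()
E
python3 - <<'E'
from fit import *
print(fit(np.load("side5d.npy"),N([0.5097,-0.2358,0.1953]),N([-.219,1.562,.222])))
s=bot.read_state();print(fit(np.load("last.npy"),N(s["tool_pos"]),N(s["tcp_rot"]),-19))
E
```

```text
(array([-3.8888, -1.4862, -0.9444, -0.0018,  0.0319, -0.0305]), np.int64(237), np.float64(0.9351733534941805))
(array([-4.5168, -2.1103, -0.3077,  0.0022,  0.0116, -0.0526]), np.int64(168), np.float64(0.9429816749130399))
```

```bash
sed -i 's/\[-13.5,-.2,-55.7\]/[-12.2,-1.9,-54.6]/' meas.py; python3 -m creep '[{"grip":0.5,"dp":[0.2,0.25,0.1],"rotation":[0,0,0]},{"grip":0.5,"dp":[0.2,0.25,0.2],"rotation":[0,0,0]},{"grip":0.5,"dp":[0.2,0.25,0.2],"rotation":[0,0,0]},{"grip":0.5,"dp":[0.2,0.25,0.2],"rotation":[0,0,0]},{"grip":0.5,"dp":[0.2,0.25,0.2],"rotation":[0,0,0]}]'
python3 meas.py m4
python3 - <<'E'
from fit import *
s=bot.read_state();print(fit(np.load("last.npy"),N(s["tool_pos"]),N(s["tcp_rot"]),-19))
E
```

```text
time: 7.32
tool_pos: [0.5446, -0.2229, 0.1591]
tcp_rot: [-0.221, 1.56, 0.221]
wrist_force: [-0.2, -0.6, -1.2]
width: 0.133
t 7.3167 tcp [ 0.5446 -0.2229  0.1591] rot err [-0.0037 -0.0001 -0.0001] F [-0.2464 -0.6323 -1.2405] F tool(h) [-0.4122 -0.5391 -1.2405]
tip->hole along ex,ey,z mm [ 5.1488  0.0386 -0.077 ] tool dp [0.0077 0.0057 0.5149]
tip px [[305.6224 295.1879]]
(array([-6.4032,  0.3826, -0.9819, -0.0071,  0.028 ,  0.0466]), np.int64(167), np.float64(0.9479137196897841))
```

View pics/m4.png

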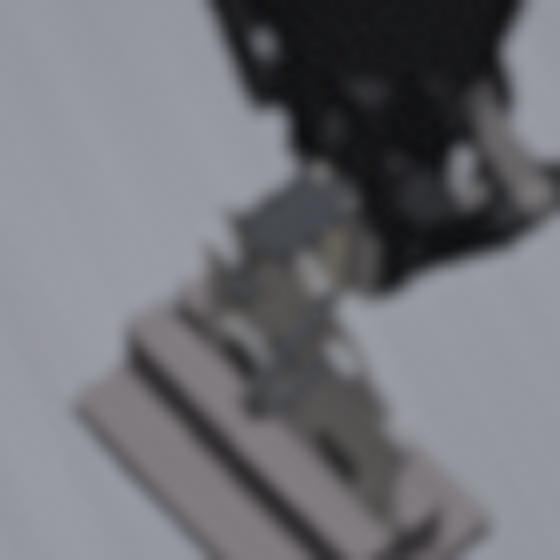

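Run:
```python
from fit import *
def fit3(dep,p0,rv,xmax,zmin=-66):
    R=Ro.from_rotvec(rv).as_matrix();H=np.c_[R[:,2],R[:,1],-R[:,0]]
    W=cloud("side",dep);L=((W-p0)@H)*1000; off=(W-rk)@ex
    P=L[(abs(L[...,1])<16)&(L[...,2]<36)&(L[...,2]>zmin)&(L[...,0]>-60)&(L[...,0]<xmax)&(off<-.009)]
    x=N([-5.,-1,-1.])
    for _ in range(5):
        k=abs(sdf(P-x))<3.5
        x=least_squares(lambda y:sdf(P-y)[k],x,loss="soft_l1").x
    return x,k.sum()
a=(np.load("side5d.npy"),N([0.5097,-0.2358,0.1953]),N([-.219,1.562,.222]))
s=bot.read_state();b=(np.load("last.npy"),N(s["tool_pos"]),N(s["tcp_rot"]))
for q in(a,b):
    for xm,zm in((-13,-66),(-19,-66),(-19,-25)): print(fit3(*q,xm,zm))
```

```text
(array([-4.0396, -0.8664, -0.1304]), np.int64(232))
(array([-4.406 , -0.9174, -0.2549]), np.int64(184))
(array([-4.2202, -0.9165, -0.5229]), np.int64(123))
(array([-4.5596, -0.9464, -0.1114]), np.int64(213))
(array([-6.7841, -0.9697, -0.2684]), np.int64(165))
(array([-4.8594, -0.834 , -0.3448]), np.int64(112))
```

```bash
sed -i 's/\[-12.2,-1.9,-54.6\]/[-12.3,-0.9,-54.3]/' meas.py; python3 -m creep '[{"grip":0.5,"dp":[0.02,-0.08,0],"rotation":[0,0,0]},{"grip":0.5,"dp":[0.02,-0.08,0.1],"rotation":[0,0,0]},{"grip":0.5,"dp":[0.02,-0.08,0.2],"rotation":[0,0,0]},{"grip":0.5,"dp":[0.02,-0.08,0.3],"rotation":[0,0,0]},{"grip":0.5,"dp":[0.02,-0.08,0.3],"rotation":[0,0,0]}]'
python3 meas.py -
```

```text
time: 7.78
tool_pos: [0.5479, -0.2229, 0.159]
tcp_rot: [-0.221, 1.559, 0.221]
wrist_force: [-0.3, 0.5, -0.8]
width: 0.135
t 7.7833 tcp [ 0.5479 -0.2229  0.159 ] rot err [-0.0037  0.0002  0.0001] F [-0.2764  0.4973 -0.7823] F tool(h) [-0.1277  0.5546 -0.7823]
tip->hole along ex,ey,z mm [ 2.0183 -0.0396 -0.2632] tool dp [ 0.0264 -0.0032  0.2018]
tip px [[306.6905 294.3296]]
```

```bash
python3 -m creep '[{"grip":0.5,"dp":[0,0,0.1],"rotation":[0,0,0]},{"grip":0.5,"dp":[0,0,0.2],"rotation":[0,0,0]},{"grip":0.5,"dp":[0,0,0.3],"rotation":[0,0,0]},{"grip":0.5,"dp":[0,0,0.3],"rotation":[0,0,0]},{"grip":0.5,"dp":[0,0,0.3],"rotation":[0,0,0]}]'
python3 meas.py m5
```

```text
time: 8.2
tool_pos: [0.5506, -0.2221, 0.1589]
tcp_rot: [-0.221, 1.56, 0.221]
wrist_force: [0.3, 0.2, -1.3]
width: 0.131
t 8.2 tcp [ 0.5506 -0.2221  0.1589] rot err [-0.0037 -0.      0.0001] F [ 0.3299  0.1912 -1.3271] F tool(h) [ 0.37    0.0922 -1.3271]
tip->hole along ex,ey,z mm [-0.7887 -0.0918 -0.2216] tool dp [ 0.0222 -0.0095 -0.0788]
tip px [[307.6488 293.619 ]]
```

View pics/m5.png

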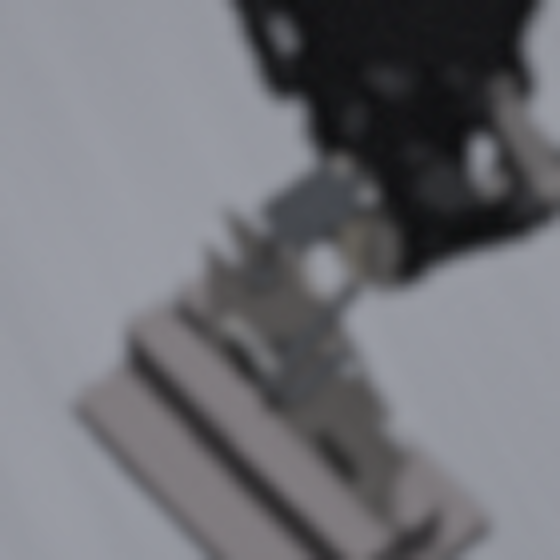

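```bash
python3 -m creep '[{"grip":0.5,"dp":[0,0,0.1],"rotation":[0,0,0]},{"grip":0.5,"dp":[-0.03,0,0.2],"rotation":[0,0,0]},{"grip":0.5,"dp":[-0.06,0,0.3],"rotation":[0,0,0]},{"grip":0.5,"dp":[-0.06,0,0.3],"rotation":[0,0,0]}]'
python3 meas.py -
python3 -m creep '[{"grip":0.5,"dp":[-0.02,0,0.1],"rotation":[0,0,0]},{"grip":0.5,"dp":[-0.04,0,0.2],"rotation":[0,0,0]},{"grip":0.5,"dp":[-0.06,0,0.2],"rotation":[0,0,0]}]'
python3 meas.py m6
```

```text
time: 8.58
tool_pos: [0.5537, -0.2213, 0.1596]
tcp_rot: [-0.221, 1.559, 0.221]
wrist_force: [0.3, -0.7, -1.0]
width: 0.135
t 8.5833 tcp [ 0.5537 -0.2213  0.1596] rot err [-0.0037  0.0003  0.0002] F [ 0.2501 -0.7097 -1.0116] F tool(h) [ 0.043  -0.751  -1.0117]
tip->hole along ex,ey,z mm [-4.0273  0.0094 -0.9546] tool dp [ 0.0953 -0.0005 -0.4028]
tip px [[308.8123 292.655 ]]
time: 8.83
tool_pos: [0.5556, -0.2207, 0.1601]
tcp_rot: [-0.221, 1.559, 0.221]
wrist_force: [-0.6, 0.6, -0.8]
width: 0.131
t 8.8333 tcp [ 0.5556 -0.2207  0.1601] rot err [-0.0037  0.0002  0.    ] F [-0.588   0.6173 -0.8326] F tool(h) [-0.3936  0.7562 -0.8325]
tip->hole along ex,ey,z mm [-5.9472 -0.044  -1.4552] tool dp [ 0.1454 -0.0066 -0.5947]
tip px [[309.4678 292.0334]]
```

View pics/m6.png

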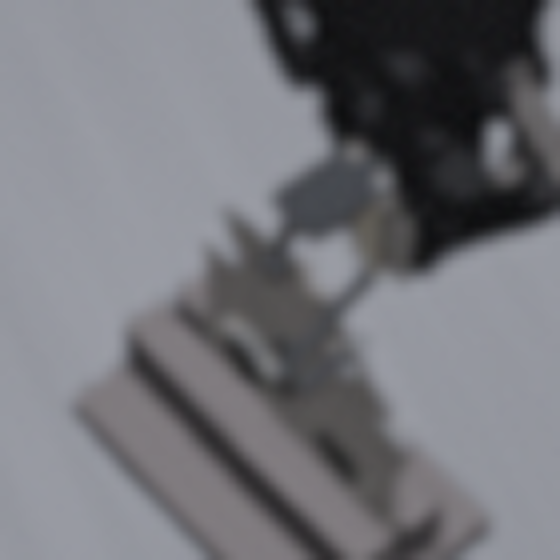

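```bash
python3 -m creep '[{"grip":0.5,"dp":[-0.04,0,0.15],"rotation":[0,0,0]},{"grip":0.5,"dp":[-0.09,0,0.3],"rotation":[0,0,0]},{"grip":0.5,"dp":[-0.13,0,0.45],"rotation":[0,0,0]},{"grip":0.5,"dp":[-0.18,0,0.6],"rotation":[0,0,0]},{"grip":0.5,"dp":[-0.2,0,0.65],"rotation":[0,0,0]}]'
python3 meas.py -
python3 -m creep '[{"grip":0.5,"dp":[0,0,0],"rotation":[0,0,0]},{"grip":0.5,"dp":[0,0,0],"rotation":[0,0,0]}]'
python3 meas.py m7
```

```text
time: 9.3
tool_pos: [0.562, -0.2189, 0.1623]
tcp_rot: [-0.221, 1.559, 0.221]
wrist_force: [-0.0, 0.7, -0.3]
width: 0.131
t 9.3 tcp [ 0.562  -0.2189  0.1623] rot err [-0.0037  0.0003  0.0002] F [-0.0071  0.7045 -0.2898] F tool(h) [ 0.1887  0.6788 -0.2897]
tip->hole along ex,ey,z mm [-12.6009   0.0232  -3.5561] tool dp [ 0.3553 -0.0023 -1.2602]
tip px [[311.8185 289.8668]]
time: 9.47
tool_pos: [0.5617, -0.2189, 0.1621]
tcp_rot: [-0.221, 1.56, 0.221]
wrist_force: [0.0, -0.5, -1.6]
width: 0.137
t 9.4667 tcp [ 0.5617 -0.2189  0.1621] rot err [-0.0037 -0.     -0.    ] F [ 0.0401 -0.545  -1.612 ] F tool(h) [-0.1127 -0.5347 -1.612 ]
tip->hole along ex,ey,z mm [-12.2891  -0.0658  -3.4241] tool dp [ 0.3425 -0.0111 -1.2289]
tip px [[311.6817 289.9508]]
```

View pics/m7.png

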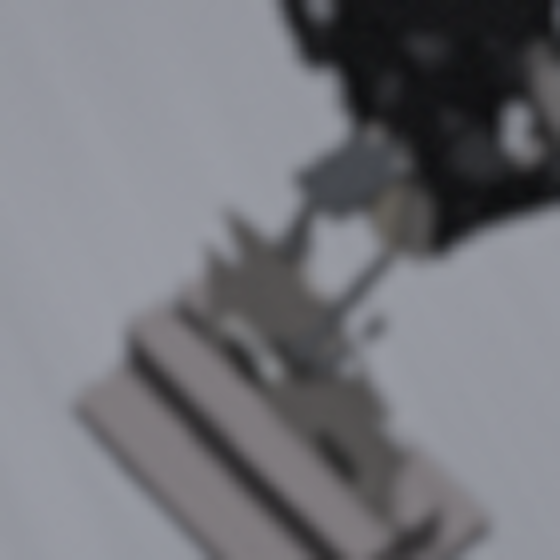

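```bash
python3 -m creep '[{"grip":0.5,"dp":[-0.1,0,0],"rotation":[0,0,0]},{"grip":0.5,"dp":[-0.2,0,0],"rotation":[0,0,0]},{"grip":0.5,"dp":[-0.3,0,0],"rotation":[0,0,0]},{"grip":0.5,"dp":[-0.4,0,0],"rotation":[0,0,0]},{"grip":0.5,"dp":[-0.5,0,0],"rotation":[0,0,0]}]'
python3 -m creep '[{"grip":0.5,"dp":[-0.1,0,0],"rotation":[0,0,0]},{"grip":0.5,"dp":[-0.2,0,0],"rotation":[0,0,0]},{"grip":0.5,"dp":[-0.3,0,0],"rotation":[0,0,0]},{"grip":0.5,"dp":[-0.4,0,0],"rotation":[0,0,0]},{"grip":0.5,"dp":[-0.5,0,0],"rotation":[0,0,0]}]'
python3 meas.py m8
```

```text
time: 9.93
tool_pos: [0.5613, -0.2188, 0.1669]
tcp_rot: [-0.22, 1.56, 0.221]
wrist_force: [0.3, 0.5, -2.0]
width: 0.134
time: 10.35
tool_pos: [0.5615, -0.2189, 0.1721]
tcp_rot: [-0.221, 1.56, 0.221]
wrist_force: [0.3, 0.0, -3.1]
width: 0.132
t 10.35 tcp [ 0.5615 -0.2189  0.1721] rot err [-0.0038 -0.0001 -0.0001] F [ 0.2613  0.0281 -3.0541] F tool(h) [ 0.2593 -0.0459 -3.054 ]
tip->hole along ex,ey,z mm [-12.1799  -0.1106 -13.4045] tool dp [ 1.3406 -0.0159 -1.2178]
tip px [[311.7952 287.4419]]
```

View pics/m8.png

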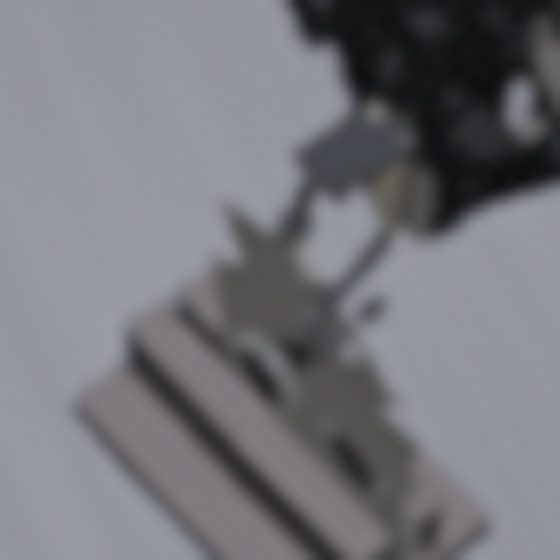

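```bash
python3 -m creep '[{"grip":0.5,"dp":[-0.15,0,0],"rotation":[0,0,0]},{"grip":0.5,"dp":[-0.35,0,0],"rotation":[0,0,0]},{"grip":0.5,"dp":[-0.55,0,0],"rotation":[0,0,0]},{"grip":0.5,"dp":[-0.75,0,0],"rotation":[0,0,0]},{"grip":0.5,"dp":[-0.95,0,0],"rotation":[0,0,0]}]'
python3 -m creep '[{"grip":0.5,"dp":[-0.2,0,0],"rotation":[0,0,0]},{"grip":0.5,"dp":[-0.5,0,0],"rotation":[0,0,0]},{"grip":0.5,"dp":[-0.8,0,0],"rotation":[0,0,0]},{"grip":0.5,"dp":[-1.1,0,0],"rotation":[0,0,0]},{"grip":0.5,"dp":[-1.4,0,0],"rotation":[0,0,0]}]'
python3 meas.py m9
```

```text
time: 10.82
tool_pos: [0.5617, -0.219, 0.1819]
tcp_rot: [-0.221, 1.559, 0.221]
wrist_force: [0.1, 0.5, -3.0]
width: 0.129
time: 11.23
tool_pos: [0.5616, -0.219, 0.196]
tcp_rot: [-0.221, 1.559, 0.221]
wrist_force: [0.0, -1.8, -3.6]
width: 0.136
t 11.2333 tcp [ 0.5616 -0.219   0.196 ] rot err [-0.0038  0.0001  0.0001] F [ 0.034  -1.8419 -3.5923] F tool(h) [-0.4789 -1.7785 -3.5925]
tip->hole along ex,ey,z mm [-12.2553   0.0239 -37.3187] tool dp [ 3.7317 -0.0018 -1.2259]
tip px [[312.2678 281.2782]]
```

View pics/m9.png

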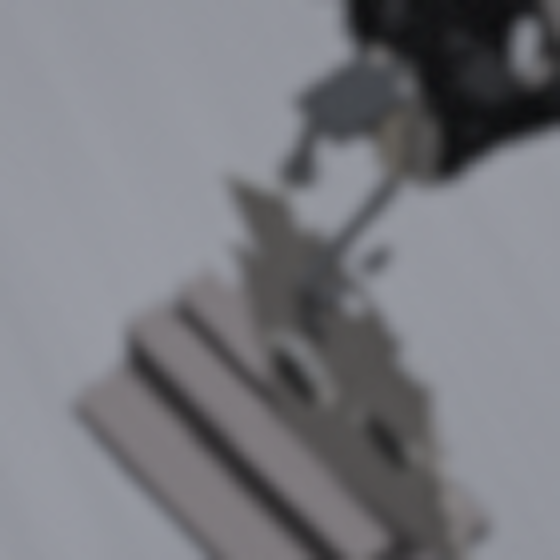

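```bash
python3 -m creep '[{"grip":0.5,"dp":[-0.3,0,0],"rotation":[0,0,0]},{"grip":0.5,"dp":[-0.6,0,0],"rotation":[0,0,0]},{"grip":0.5,"dp":[-0.9,0,0],"rotation":[0,0,0]},{"grip":0.5,"dp":[-1.2,0,0],"rotation":[0,0,0]},{"grip":0.5,"dp":[-1.5,0,0],"rotation":[0,0,0]}]'
python3 -m creep '[{"grip":0.5,"dp":[-0.3,0,0],"rotation":[0,0,0]},{"grip":0.5,"dp":[-0.6,0,0],"rotation":[0,0,0]},{"grip":0.5,"dp":[-0.9,0,0],"rotation":[0,0,0]},{"grip":0.5,"dp":[-1.2,0,0],"rotation":[0,0,0]},{"grip":0.5,"dp":[-1.5,0,0],"rotation":[0,0,0]}]'
python3 -m creep '[{"grip":0.5,"dp":[-0.3,0,0],"rotation":[0,0,0]},{"grip":0.5,"dp":[-0.6,0,0],"rotation":[0,0,0]},{"grip":0.5,"dp":[-0.9,0,0],"rotation":[0,0,0]},{"grip":0.5,"dp":[-1.2,0,0],"rotation":[0,0,0]},{"grip":0.5,"dp":[-1.5,0,0],"rotation":[0,0,0]}]'
python3 meas.py m10
```

```text
time: 11.7
tool_pos: [0.5616, -0.2189, 0.2109]
tcp_rot: [-0.221, 1.56, 0.221]
wrist_force: [-0.7, 0.8, -2.2]
width: 0.135
time: 12.12
tool_pos: [0.5616, -0.2189, 0.2259]
tcp_rot: [-0.221, 1.559, 0.221]
wrist_force: [-0.2, -0.1, -2.3]
width: 0.133
time: 12.53
tool_pos: [0.5616, -0.2189, 0.2409]
tcp_rot: [-0.221, 1.56, 0.221]
wrist_force: [0.1, 0.4, -3.4]
width: 0.131
t 12.5333 tcp [ 0.5616 -0.2189  0.2409] rot err [-0.0038 -0.     -0.    ] F [ 0.1187  0.3606 -3.4242] F tool(h) [ 0.2142  0.3134 -3.4242]
tip->hole along ex,ey,z mm [-12.2175  -0.0592 -82.1814] tool dp [ 8.2182 -0.0108 -1.2214]
tip px [[313.0246 269.0908]]
```

View pics/m10.png

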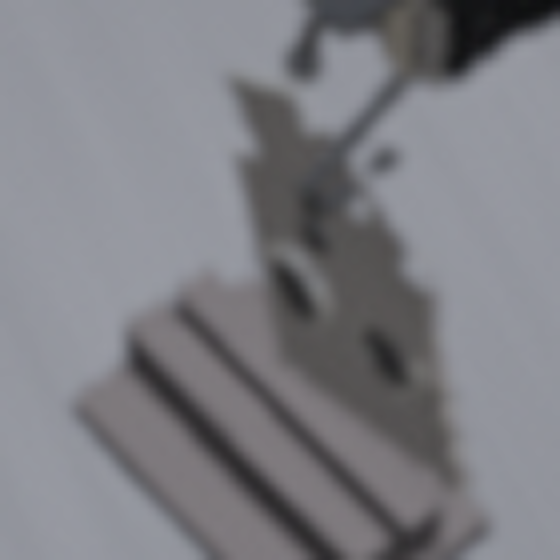

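```bash
python3 -m creep '[{"grip":0.5,"dp":[-0.2,0,0],"rotation":[0,0,0]},{"grip":0.5,"dp":[-0.5,0,0],"rotation":[0,0,0]},{"grip":0.5,"dp":[-0.8,0,0],"rotation":[0,0,0]},{"grip":0.5,"dp":[-1,0,0],"rotation":[0,0,0]},{"grip":0.5,"dp":[-1,0,0],"rotation":[0,0,0]}]'
python3 - <<'E'
from h import *
to([.63,.16,.25],down(-.18))
p,d=bot.read_camera("side"); cv2.imwrite("pics/m11.png",cv2.resize(p[230:330,250:350,::-1],None,fx=6,fy=6,interpolation=cv2.INTER_CUBIC))
E
```

```text
time: 13.0
tool_pos: [0.5619, -0.2191, 0.2514]
tcp_rot: [-0.221, 1.559, 0.22]
wrist_force: [0.4, 0.6, -2.3]
width: 0.133
t 13.0 tcp [ 0.5619 -0.2191  0.2514] F [ 0.4468  0.6142 -2.3283] w 0.13253470190080427 
 dp cm [ 0.1254 34.5304 17.0586] rot [0.4612 0.001  0.0005]
```

View pics/m11.png

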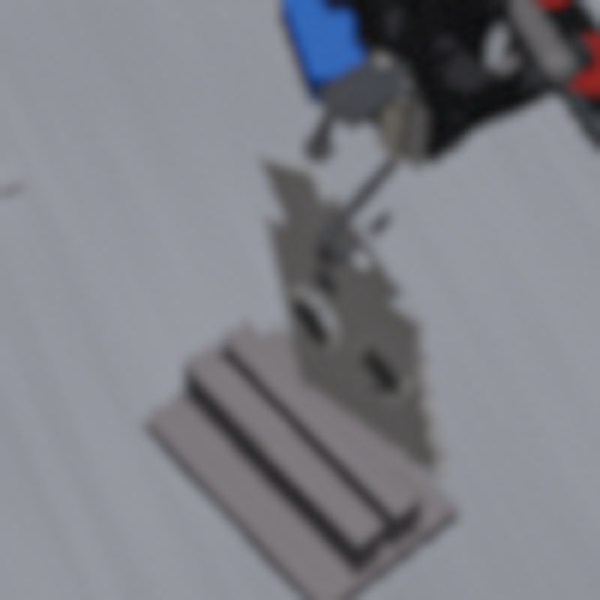

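```bash
python3 -m creep '[{"grip":0.5,"dp":[-0.5,0.2,0.1],"rotation":[0,0,0]},{"grip":0.5,"dp":[-1,0.8,0.4],"rotation":[0.02,0,0]},{"grip":0.5,"dp":[-1,1.9,0.9],"rotation":[0.04,0,0]},{"grip":0.5,"dp":[-1,3.4,1.7],"rotation":[0.07,0,0]},{"grip":0.5,"dp":[-1,5.1,2.5],"rotation":[0.1,0,0]}]'
python3 - <<'E'
from h import *
to([.63,.16,.25],down(-.18))
E
```

```text
time: 13.47
tool_pos: [0.5716, -0.1629, 0.261]
tcp_rot: [-0.141, 1.566, 0.14]
wrist_force: [0.4, 0.1, -2.5]
width: 0.135
t 13.47 tcp [ 0.5716 -0.1629  0.261 ] F [ 0.3529  0.0874 -2.4618] w 0.13508027029670272 
 dp cm [ 1.0897 30.7407 11.4812] rot [0.3586 0.0004 0.0004]
```

```bash
python3 -m creep '[{"grip":0.5,"dp":[0,1.8,0.7],"rotation":[0.02,0,0]},{"grip":0.5,"dp":[0,3.6,1.4],"rotation":[0.04,0,0]},{"grip":0.5,"dp":[0,5.4,2.1],"rotation":[0.06,0,0]},{"grip":0.5,"dp":[0,7.2,2.8],"rotation":[0.08,0,0]},{"grip":0.5,"dp":[0,9,3.5],"rotation":[0.1,0,0]}]'
python3 - <<'E'
from h import *
to([.63,.16,.25],down(-.18))
E
```

```text
time: 13.88
tool_pos: [0.5897, -0.0671, 0.2608]
tcp_rot: [-0.063, 1.57, 0.063]
wrist_force: [0.8, 0.7, -2.1]
width: 0.134
t 13.88 tcp [ 0.5897 -0.0671  0.2608] F [ 0.8105  0.7266 -2.0877] w 0.13413448079507115 
 dp cm [ 1.0816 22.3127  5.8375] rot [ 0.2603 -0.0001  0.    ]
```

```bash
python3 -m creep '[{"grip":0.5,"dp":[0,1.8,0.7],"rotation":[0.03,0,0]},{"grip":0.5,"dp":[0,3.6,1.4],"rotation":[0.06,0,0]},{"grip":0.5,"dp":[0,5.4,2.1],"rotation":[0.09,0,0]},{"grip":0.5,"dp":[0,7.2,2.8],"rotation":[0.12,0,0]},{"grip":0.5,"dp":[0,9,3.5],"rotation":[0.15,0,0]}]'
python3 - <<'E'
from h import *
to([.63,.16,.25],down(-.18))
E
```

```text
time: 14.3
tool_pos: [0.6174, 0.0255, 0.2608]
tcp_rot: [0.055, 1.57, -0.055]
wrist_force: [-0.2, -0.2, -1.9]
width: 0.135
t 14.3 tcp [0.6174 0.0255 0.2608] F [-0.2338 -0.1545 -1.9305] w 0.1347424623282094 
 dp cm [ 1.0835 13.501   0.3146] rot [ 0.1098  0.     -0.    ]
```

```bash
python3 -m creep '[{"grip":0.5,"dp":[0,1.8,0.4],"rotation":[0.03,0,0]},{"grip":0.5,"dp":[0,3.6,0.7],"rotation":[0.06,0,0]},{"grip":0.5,"dp":[0,5.4,1],"rotation":[0.08,0,0]},{"grip":0.5,"dp":[0,7.2,1],"rotation":[0.1,0,0]},{"grip":0.5,"dp":[0,9,1],"rotation":[0.11,0,0]}]'
python3 -m creep '[{"grip":0.5,"dp":[0,1.5,0],"rotation":[0,0,0]},{"grip":0.5,"dp":[0,2.7,0],"rotation":[0,0,0]},{"grip":0.5,"dp":[0,3.5,0],"rotation":[0,0,0]},{"grip":0.5,"dp":[0,4,0],"rotation":[0,0,0]},{"grip":0.5,"dp":[0,4.1,0],"rotation":[0,0,0]}]'
python3 -m creep '[{"grip":0.5,"dp":[0,0,0],"rotation":[0,0,0]},{"grip":0.5,"dp":[0,0,0],"rotation":[0,0,0]},{"grip":0.5,"dp":[0,0,0],"rotation":[0,0,0]},{"grip":0.5,"dp":[0,0,0],"rotation":[0,0,0]},{"grip":0.5,"dp":[0,0,0],"rotation":[0,0,0]}]'
python3 - <<'E'
from h import *
to([.63,.16,.25],down(-.18))
for n,(u,v) in dict(side=(195,70),top=(100,110)).items():
    p,d=bot.read_camera(n); np.save(n+"12d.npy",d); cv2.imwrite(f"pics/{n}12.png",cv2.resize(p[v:v+130,u:u+130,::-1],None,fx=4.5,fy=4.5,interpolation=cv2.INTER_CUBIC))
E
```

```text
time: 14.72
tool_pos: [0.6335, 0.1146, 0.2607]
tcp_rot: [0.141, 1.566, -0.141]
wrist_force: [0.3, -0.3, -2.3]
width: 0.132
time: 15.13
tool_pos: [0.6409, 0.1545, 0.2605]
tcp_rot: [0.14, 1.566, -0.14]
wrist_force: [-0.0, -0.2, -2.8]
width: 0.131
time: 15.55
tool_pos: [0.6407, 0.1533, 0.2607]
tcp_rot: [0.141, 1.566, -0.141]
wrist_force: [0.1, -0.2, -2.9]
width: 0.134
t 15.55 tcp [0.6407 0.1533 0.2607] F [ 0.0662 -0.1713 -2.8507] w 0.13402059361285118 
 dp cm [ 1.0665  0.4707 -1.1757] rot [0.0005 0.     0.0001]
```

View pics/side12.png

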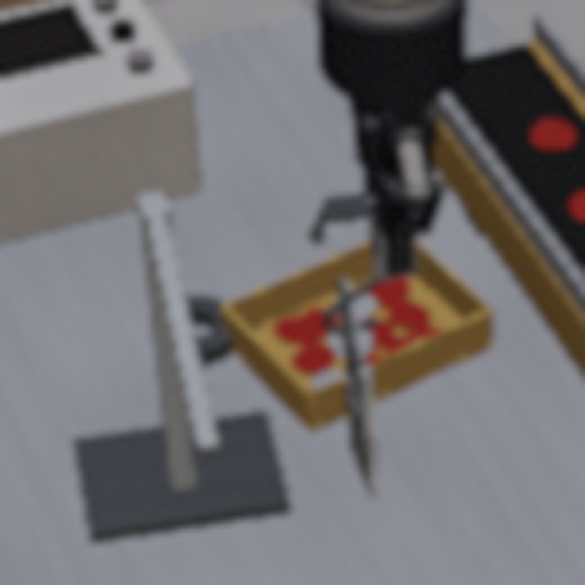

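View pics/top12.png

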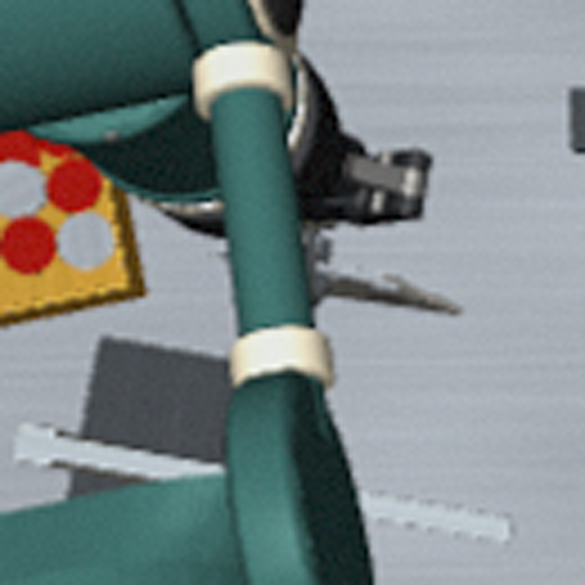

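Run:
```python
from fit import *
s=bot.read_state();p0=N(s["tool_pos"]);R=Ro.from_rotvec(s["tcp_rot"]).as_matrix();H=np.c_[R[:,2],R[:,1],-R[:,0]]
W=cloud("side",np.load("side12d.npy"));L=((W-p0)@H)*1000
P=L[(abs(L[...,1])<16)&(L[...,2]<36)&(L[...,2]>-30)&(L[...,0]>-60)&(L[...,0]<-12)]
x=N([-5.,-1,-1.])
for _ in range(5):
    k=abs(sdf(P-x))<3.5; x=least_squares(lambda y:sdf(P-y)[k],x,loss="soft_l1").x
print("hook off",x,k.sum())
f=P[(P[:,2]>22)&(P[:,0]<-18)&(P[:,0]>-40)];print("flat pts",len(f),np.median(f,0))
# arm in side cam
psi=-.185; rx=N([np.cos(psi),np.sin(psi),0]);ry=N([-np.sin(psi),np.cos(psi),0]);r0=N([.539,.272,0])
r=W-r0;B=np.stack([r@rx,r@ry,r[...,2]],-1)*1000
a=B[(abs(B[...,0])<15)&(B[...,1]<-15)&(B[...,1]>-210)&(B[...,2]>231)&(B[...,2]<240)]
print("arm n",len(a),np.median(a,0),"slope",np.polyfit(a[:,1],a[:,0],1),a[:,1].min(),a[:,1].max(),np.percentile(a[:,0],[5,95]))
W2=cloud("top",np.load("top0d.npy"));r=W2-r0;B=np.stack([r@rx,r@ry,r[...,2]],-1)*1000
b=B[(abs(B[...,0])<15)&(B[...,1]<-15)&(B[...,1]>-215)&(B[...,2]>231)&(B[...,2]<238)];print("top cam arm",np.median(b,0),np.polyfit(b[:,1],b[:,0],1))
g=p0+H@(x/1000);d=g-r0;print("grip in rail",1000*N([d@rx,d@ry,d[2]]))
```

```text
hook off [-3.4445 -3.9313  0.4136] 112
flat pts 56 [-28.7934  -4.7684  27.9757]
arm n 193 [  -0.4539 -116.5083  233.1082] slope [0.009  0.7855] -204.5668630556256 -15.665522340135528 [-4.6975  4.4814]
top cam arm [   1.2264 -115.0363  235.0114] [0.0081 2.0043]
grip in rail [ 118.422  -101.7156  261.109 ]
```

```bash
python3 -m creep '[{"grip":0.5,"dp":[0.3,0,-0.3],"rotation":[0,0,0]},{"grip":0.5,"dp":[0.8,0,-0.8],"rotation":[0,0,0]},{"grip":0.5,"dp":[1.3,0,-1.5],"rotation":[0,0,0]},{"grip":0.5,"dp":[1.7,0,-2],"rotation":[0,0,0]},{"grip":0.5,"dp":[1.9,0,-2.4],"rotation":[0,0,0]}]'
python3 -m creep '[{"grip":0.5,"dp":[0,0,-0.8],"rotation":[0,0,0]},{"grip":0.5,"dp":[0,0,-1.7],"rotation":[0,0,0]},{"grip":0.5,"dp":[0,0,-2.6],"rotation":[0,0,0]},{"grip":0.5,"dp":[0,0,-3.2],"rotation":[0,0,0]},{"grip":0.5,"dp":[0,0,-3.5],"rotation":[0,0,0]}]'
python3 -m creep '[{"grip":0.5,"dp":[0,0,0],"rotation":[0,0,0]},{"grip":0.5,"dp":[0,0,0],"rotation":[0,0,0]},{"grip":0.5,"dp":[0,0,0],"rotation":[0,0,0]}]'
cat > rail.py <<'E'
from fit import *
import sys
n=sys.argv[1]
s=bot.read_state();p0=N(s["tool_pos"]);R=Ro.from_rotvec(s["tcp_rot"]).as_matrix();H=np.c_[R[:,2],R[:,1],-R[:,0]]
psi=-.185; rx=N([np.cos(psi),np.sin(psi),0]);ry=N([-np.sin(psi),np.cos(psi),0]);r0=N([.539,.272,0])
g=p0+H@(N([-3.9,0,.7])/1000);d=g-r0;print("t",s["time"],"tcp",p0,"yaw",np.arctan2(R[1,2],R[0,2]),"F",s["wrist_force"],"grip in rail",1000*N([d@rx,d@ry,d[2]]))
p,dd=bot.read_camera("side");np.save("lastr.npy",dd); cv2.imwrite(f"pics/{n}.png",cv2.resize(p[90:190,195:295,::-1],None,fx=6,fy=6,interpolation=cv2.INTER_CUBIC))
W=cloud("side",dd);L=((W-p0)@H)*1000
P=L[(abs(L[...,1])<16)&(L[...,2]<36)&(L[...,2]>22)&(L[...,0]>-60)&(L[...,0]<-17)]
if len(P)>10:
  x=N([-4.,-1,0.])
  for _ in range(5):
    k=abs(sdf(P-x))<3.5; x=least_squares(lambda y:sdf(P-y)[k],x,loss="soft_l1").x
  print("hook off",x,k.sum())
E
python3 rail.py r1
```

```text
time: 16.07
tool_pos: [0.6154, 0.1582, 0.2401]
tcp_rot: [0.14, 1.569, -0.141]
wrist_force: [-0.3, -0.4, -2.9]
width: 0.129
time: 16.48
tool_pos: [0.5816, 0.1647, 0.2421]
tcp_rot: [0.14, 1.566, -0.14]
wrist_force: [-1.5, 0.6, -2.5]
width: 0.131
time: 16.73
tool_pos: [0.583, 0.1643, 0.2418]
tcp_rot: [0.14, 1.565, -0.14]
wrist_force: [1.1, -0.6, -2.0]
width: 0.135
t 16.7333 tcp [0.583  0.1643 0.2418] yaw -0.17876822335211442 F [ 1.094  -0.627  -2.0251] grip in rail [ 59.185  -97.7554 242.5455]
hook off [-4.779  -0.8007  0.1443] 57
```

View pics/r1.png

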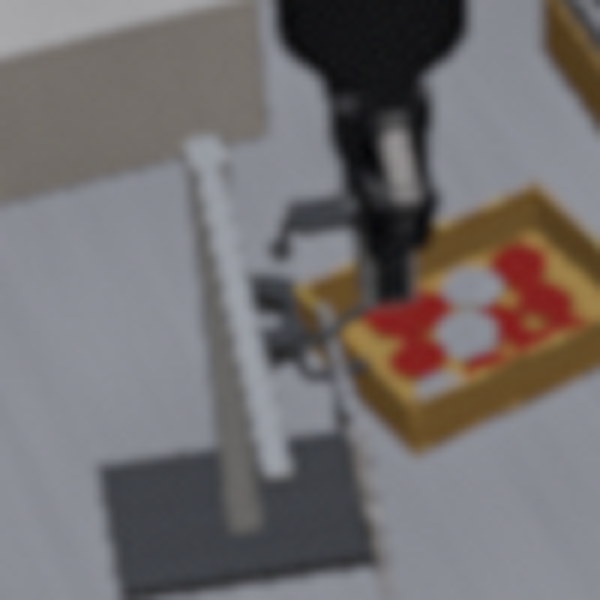

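```bash
python3 -m creep '[{"grip":0.5,"dp":[0,0,-0.5],"rotation":[0,0,0]},{"grip":0.5,"dp":[0,0,-1.3],"rotation":[0,0,0]},{"grip":0.5,"dp":[0,0,-2.2],"rotation":[0,0,0]},{"grip":0.5,"dp":[0,0,-3],"rotation":[0,0,0]},{"grip":0.5,"dp":[0,0,-3.4],"rotation":[0,0,0]}]'
python3 -m creep '[{"grip":0.5,"dp":[0,0,0],"rotation":[0,0,0]},{"grip":0.5,"dp":[0,0,0],"rotation":[0,0,0]},{"grip":0.5,"dp":[0,0,0],"rotation":[0,0,0]},{"grip":0.5,"dp":[0,0,0],"rotation":[0,0,0]}]'
python3 rail.py r2
```

```text
time: 17.2
tool_pos: [0.5475, 0.1706, 0.2414]
tcp_rot: [0.14, 1.568, -0.14]
wrist_force: [-1.7, 0.1, -3.0]
width: 0.134
time: 17.53
tool_pos: [0.5496, 0.1704, 0.2418]
tcp_rot: [0.141, 1.565, -0.14]
wrist_force: [0.4, -0.2, -2.8]
width: 0.131
t 17.5333 tcp [0.5496 0.1704 0.2418] yaw -0.17884710041471288 F [ 0.4247 -0.1848 -2.7988] grip in rail [ 25.2353 -97.9668 242.5062]
hook off [-3.2432 -2.5731 -0.7816] 62
```

View pics/r2.png

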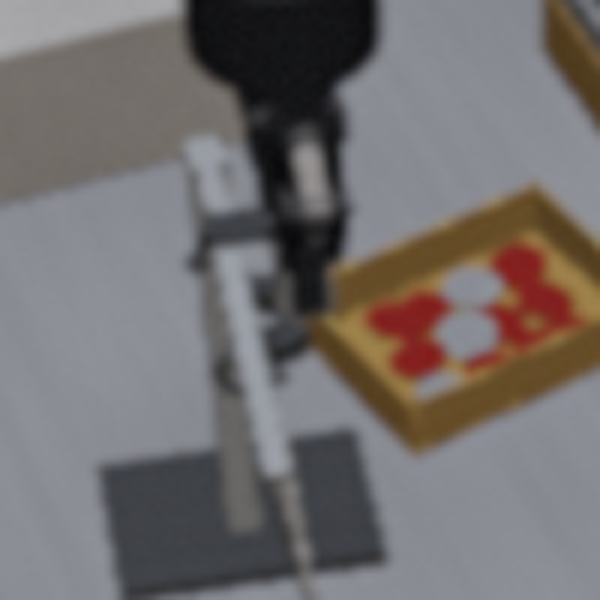

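```bash
python3 -m creep '[{"grip":0.5,"dp":[0.4,0,-0.1],"rotation":[0,0,0]},{"grip":0.5,"dp":[1,0,-0.1],"rotation":[0,0,0]},{"grip":0.5,"dp":[1.6,0,-0.1],"rotation":[0,0,0]},{"grip":0.5,"dp":[2.1,0,-0.1],"rotation":[0,0,0]},{"grip":0.5,"dp":[2.5,0,-0.1],"rotation":[0,0,0]}]'
python3 -m creep '[{"grip":0.5,"dp":[0.1,0,0],"rotation":[0,0,0]},{"grip":0.5,"dp":[0.2,0,0],"rotation":[0,0,0]},{"grip":0.5,"dp":[0.2,0,0],"rotation":[0,0,0]}]'
python3 rail.py r3
```

```text
time: 18.0
tool_pos: [0.5478, 0.1704, 0.2152]
tcp_rot: [0.14, 1.568, -0.141]
wrist_force: [-0.6, 0.4, -2.2]
width: 0.134
time: 18.25
tool_pos: [0.5481, 0.1705, 0.2143]
tcp_rot: [0.14, 1.567, -0.141]
wrist_force: [0.0, 0.5, -3.1]
width: 0.133
t 18.25 tcp [0.5481 0.1705 0.2143] yaw -0.1788397173713027 F [ 0.0075  0.5412 -3.0613] grip in rail [ 23.7129 -98.0855 215.0292]
hook off [-3.5565 -3.0252  0.5683] 60
```

View pics/r3.png

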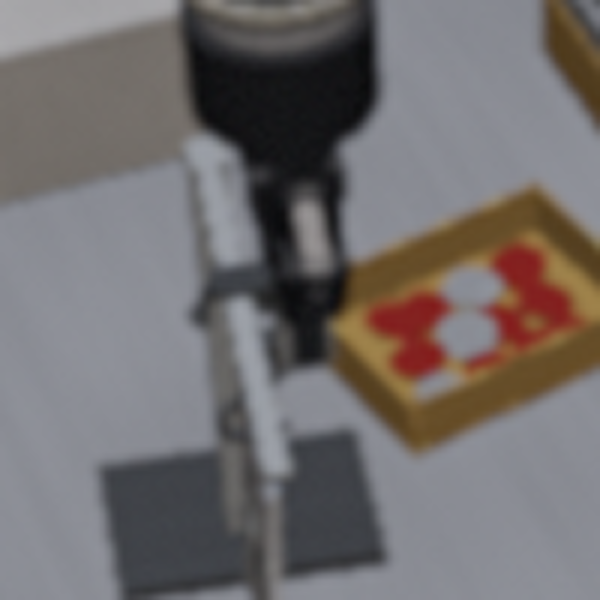

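Hook straddles the arm (flat at about 240,280 in the crop). Lowering gently, 1 mm per row.

```bash
python3 -m creep '[{"grip":0.5,"dp":[0.1,0,0],"rotation":[0,0,0]},{"grip":0.5,"dp":[0.2,0,0],"rotation":[0,0,0]},{"grip":0.5,"dp":[0.3,0,0],"rotation":[0,0,0]},{"grip":0.5,"dp":[0.4,0,0],"rotation":[0,0,0]}]'
python3 -m creep '[{"grip":0.5,"dp":[0.07,0,0],"rotation":[0,0,0]},{"grip":0.5,"dp":[0.1,0,0],"rotation":[0,0,0]}]'
python3 rail.py r4
```

```text
time: 18.63
tool_pos: [0.5483, 0.1706, 0.2107]
tcp_rot: [0.14, 1.566, -0.14]
wrist_force: [-0.1, -0.3, -3.2]
width: 0.134
time: 18.8
tool_pos: [0.5481, 0.1706, 0.2094]
tcp_rot: [0.14, 1.567, -0.14]
wrist_force: [0.5, 1.0, -3.0]
width: 0.133
t 18.8 tcp [0.5481 0.1706 0.2094] yaw -0.17880340132665903 F [ 0.5107  0.9869 -3.0459] grip in rail [ 23.6604 -98.0716 210.0871]
hook off [-3.5688 -2.5591 -1.346 ] 65
```

```bash
python3 -m creep '[{"grip":0.5,"dp":[0.05,0,0],"rotation":[0,0,0]},{"grip":0.5,"dp":[0.1,0,0],"rotation":[0,0,0]},{"grip":0.5,"dp":[0.1,0,0],"rotation":[0,0,0]}]'
python3 -m creep '[{"grip":0.5,"dp":[0.05,0,0],"rotation":[0,0,0]},{"grip":0.5,"dp":[0.05,0,0],"rotation":[0,0,0]}]'
```

```text
time: 19.1
tool_pos: [0.5483, 0.1706, 0.2089]
tcp_rot: [0.14, 1.566, -0.14]
wrist_force: [0.3, -0.4, -1.0]
width: 0.135
time: 19.27
tool_pos: [0.5483, 0.1706, 0.2088]
tcp_rot: [0.14, 1.566, -0.14]
wrist_force: [-1.9, -0.6, 3.1]
width: 0.134
```

```bash
python3 -m creep '[{"grip":1.2,"dp":[0,0,0],"rotation":[0,0,0]},{"grip":1.4,"dp":[0,0,0],"rotation":[0,0,0]},{"grip":1.8,"dp":[0,0,0],"rotation":[0,0,0]},{"grip":2.5,"dp":[0,0,0],"rotation":[0,0,0]},{"grip":3.5,"dp":[0,0,0],"rotation":[0,0,0]}]' 20
python3 -m creep '[{"grip":4.5,"dp":[0,0,0],"rotation":[0,0,0]},{"grip":4.5,"dp":[0,0,0],"rotation":[0,0,0]},{"grip":4.5,"dp":[0,0,0],"rotation":[0,0,0]}]'
python3 rail.py r5
```

```text
time: 19.68
tool_pos: [0.5484, 0.1706, 0.2081]
tcp_rot: [0.14, 1.566, -0.14]
wrist_force: [0.2, 0.1, 1.0]
width: 0.405
time: 19.93
tool_pos: [0.5482, 0.1706, 0.2081]
tcp_rot: [0.14, 1.566, -0.14]
wrist_force: [-0.4, -0.1, 0.3]
width: 0.528
t 19.9333 tcp [0.5482 0.1706 0.2081] yaw -0.17883054772800602 F [-0.3714 -0.1488  0.2997] grip in rail [ 23.825  -98.0456 208.751 ]
hook off [-3.9947 -2.2326  0.255 ] 65
```

View pics/r5.png

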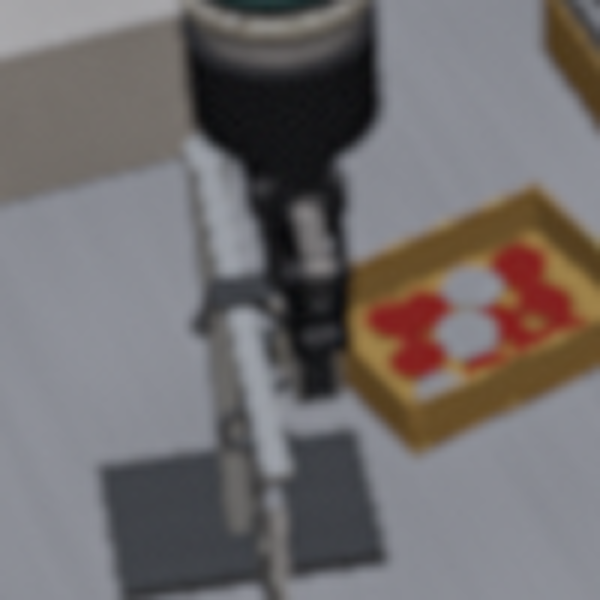

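```bash
python3 -m creep '[{"grip":4.5,"dp":[-0.5,0,0],"rotation":[0,0,0]},{"grip":4.5,"dp":[-1.5,0,0],"rotation":[0,0,0]},{"grip":4.5,"dp":[-3,0,0],"rotation":[0,0,0]},{"grip":4.5,"dp":[-5,0,0],"rotation":[0,0,0]},{"grip":4.5,"dp":[-7.5,0,0],"rotation":[0,0,0]}]'
python3 -m creep '[{"grip":4.5,"dp":[-3,0,1],"rotation":[0,0,0]},{"grip":4.5,"dp":[-6,0,4],"rotation":[0,0,0]},{"grip":4.5,"dp":[-7,0,7],"rotation":[0,0,0]},{"grip":4.5,"dp":[-7,0,10],"rotation":[0,0,0]},{"grip":4.5,"dp":[-7,0,12],"rotation":[0,0,0]}]'
python3 -m creep '[{"grip":4.5,"dp":[0,0,0],"rotation":[0,0,0]},{"grip":4.5,"dp":[0,0,0],"rotation":[0,0,0]},{"grip":4.5,"dp":[0,0,0],"rotation":[0,0,0]},{"grip":4.5,"dp":[0,0,0],"rotation":[0,0,0]},{"grip":4.5,"dp":[0,0,0],"rotation":[0,0,0]}]'
python3 - <<'E'
from h import *
p,d=bot.read_camera("side");np.save("e.npy",d); cv2.imwrite("pics/e_full.png",p[:,:,::-1]); cv2.imwrite("pics/e1.png",cv2.resize(p[90:220,180:310,::-1],None,fx=4.5,fy=4.5,interpolation=cv2.INTER_CUBIC))
E
```

```text
time: 20.4
tool_pos: [0.5474, 0.1704, 0.2833]
tcp_rot: [0.14, 1.568, -0.141]
wrist_force: [0.4, 0.5, 0.1]
width: 0.527
time: 20.82
tool_pos: [0.6693, 0.1488, 0.3565]
tcp_rot: [0.141, 1.561, -0.14]
wrist_force: [-0.1, -0.5, 0.5]
width: 0.53
time: 21.23
tool_pos: [0.6654, 0.1495, 0.3536]
tcp_rot: [0.14, 1.566, -0.14]
wrist_force: [-0.6, -0.3, 0.2]
width: 0.527
```

View pics/e1.png

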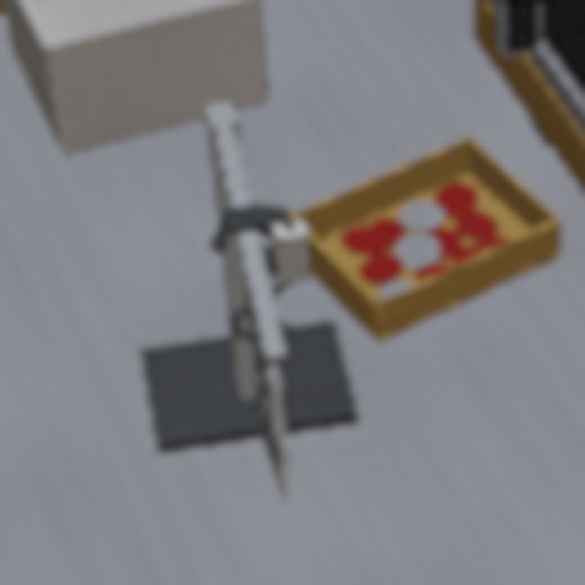

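View pics/e_full.png

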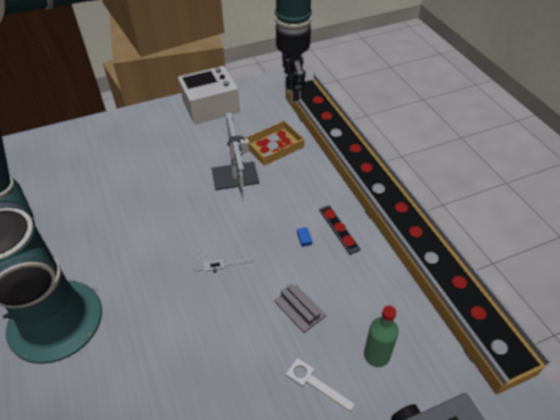

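```bash
for i in 1 2 3; do python3 -m creep '[{"grip":4.5,"dp":[0,0,0],"rotation":[0,0,0]},{"grip":4.5,"dp":[0,0,0],"rotation":[0,0,0]},{"grip":4.5,"dp":[0,0,0],"rotation":[0,0,0]},{"grip":4.5,"dp":[0,0,0],"rotation":[0,0,0]},{"grip":4.5,"dp":[0,0,0],"rotation":[0,0,0]}]' | head -1; done
cat > chk.py <<'E'
from h import *
psi=-.185; rx=np.array([np.cos(psi),np.sin(psi),0]);ry=np.array([-np.sin(psi),np.cos(psi),0]);r0=np.array([.539,.272,0])
prev=None
for i in range(2):
  p,d=bot.read_camera("side")
  a=p.astype(int)
  if prev is not None: print("max pixel change near stand",abs(a-prev)[120:210,210:270].max())
  prev=a
for n in("side","top"):
  p,d=bot.read_camera(n)
  r=cloud(n,d)-r0;B=np.stack([r@rx,r@ry,r[...,2]],-1)*1000
  k=(abs(B[...,0])<40)&(B[...,1]<-15)&(B[...,1]>-240)&(B[...,2]>25)&(B[...,2]<222)
  q=B[k&(B[...,1]<-40)]; print(n,len(q)); 
  if len(q): print(np.percentile(q,[2,50,98],axis=0))
  cv2.imwrite(f"pics/fin_{n}.png",cv2.resize(p[130:250,80:240,::-1] if n=="top" else p[100:220,170:330,::-1],None,fx=4.5,fy=4.5,interpolation=cv2.INTER_CUBIC))
E
python3 chk.py
```

```text
time: 21.7
time: 22.12
time: 22.53
max pixel change near stand 15
side 259
[[ -12.6892 -144.8358   54.2626]
 [   3.6182 -105.5734  135.9129]
 [  30.9446  -75.2126  220.8327]]
top 17
[[   7.9857 -134.0142  101.8992]
 [   9.0273 -121.3877  135.6085]
 [  10.2616 -109.3145  141.9608]]
```

View pics/fin_top.png

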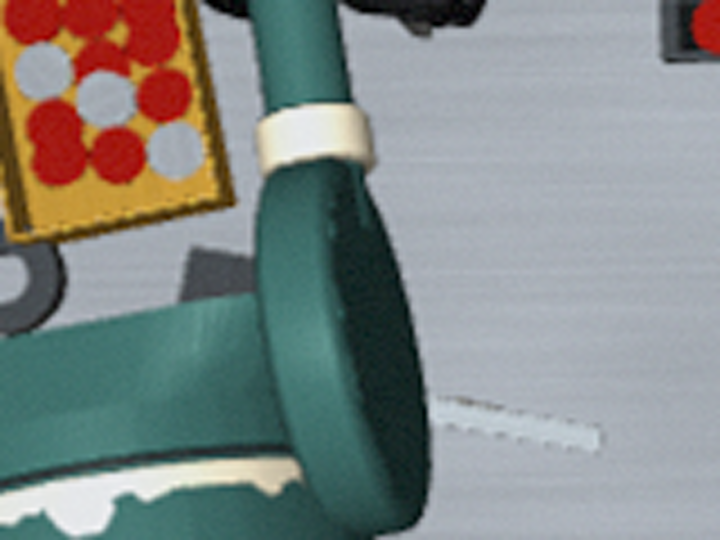

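View pics/fin_side.png

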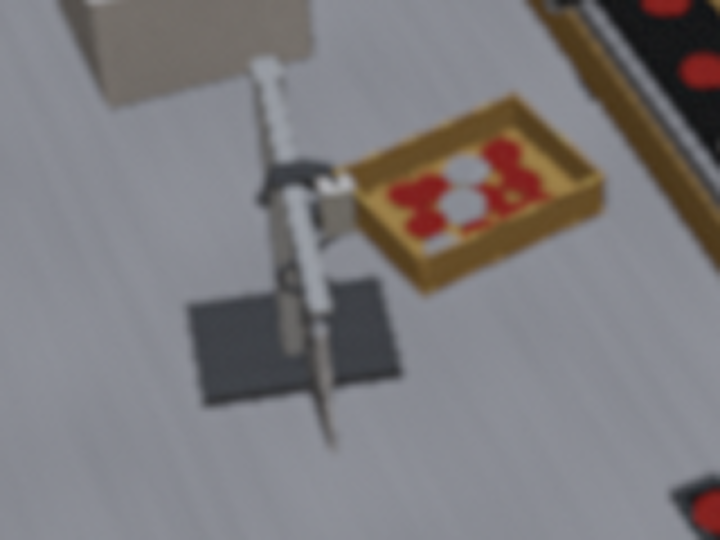

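```bash
for i in 1 2 3 4 5 6; do python3 -m creep '[{"grip":4.5,"dp":[0,0,0],"rotation":[0,0,0]},{"grip":4.5,"dp":[0,0,0],"rotation":[0,0,0]},{"grip":4.5,"dp":[0,0,0],"rotation":[0,0,0]},{"grip":4.5,"dp":[0,0,0],"rotation":[0,0,0]},{"grip":4.5,"dp":[0,0,0],"rotation":[0,0,0]}]' | head -1; done
python3 - <<'E'
from h import *
I=[bot.read_camera("side")[0].astype(int) for _ in range(5)]
for a in I[1:]: print("stand",abs(a-I[0])[120:210,215:265].max(),"table",abs(a-I[0])[300:390,110:160].max())
o=cv2.imread("pics/side0.png")[:,:,::-1].astype(int)
for n,(u,v) in dict(block=(304,237),caliper=(225,265),bottle=(380,340),wrench=(320,385)).items():
    w=np.s_[v-28:v+28,u-35:u+35]; a=cv2.GaussianBlur(I[-1][w].astype(np.float32).mean(2),(0,0),1);b=cv2.GaussianBlur(o[w].astype(np.float32).mean(2),(0,0),1)
    print(n,cv2.phaseCorrelate(b,a,cv2.createHanningWindow((70,56),cv2.CV_32F)))
print(bot.read_state()["time"])
E
```

```text
time: 23.15
time: 23.57
time: 23.98
time: 24.4
time: 24.82
time: 25.23
stand 5 table 2
stand 8 table 2
stand 13 table 2
stand 17 table 2
block ((0.05236292214043914, 0.04212719310468316), 1.0133531039511716)
caliper ((-0.020587929507172475, -0.02072042728813983), 0.9614077819718255)
bottle ((-0.012317543995422398, 0.002229755548707857), 0.9542571643988291)
wrench ((0.00045015817742921627, -0.027656591082770632), 1.0368436849779552)
25.4833
```

Run:
```python
from h import *
I=[bot.read_camera("side")[0] for _ in range(24)]
a=[i[165:205,225:255].astype(np.float32).mean(2) for i in I]
w=cv2.createHanningWindow((30,40),cv2.CV_32F)
for k in range(0,24,2): print(np.round(cv2.phaseCorrelate(a[0],a[k],w)[0],2),end=" ")
print(bot.read_state()["time"])
```

```text
[ 0. -0.] [-0.81  0.56] [-1.56  0.66] [-0.15  0.51] [ 0.7  -0.02] [0.5 0.2] [-0.02  0.79] [-0.79  0.84] [0.1  0.98] [0.83 0.11] [1.13 0.39] [3.26 0.3 ] 26.6833
```

```bash
for i in 1 2 3 4 5 6; do python3 -m creep '[{"grip":4.5,"dp":[0,0,0],"rotation":[0,0,0]},{"grip":4.5,"dp":[0,0,0],"rotation":[0,0,0]},{"grip":4.5,"dp":[0,0,0],"rotation":[0,0,0]},{"grip":4.5,"dp":[0,0,0],"rotation":[0,0,0]},{"grip":4.5,"dp":[0,0,0],"rotation":[0,0,0]}]' | tail -0; done
python3 - <<'E'
from h import *
I=[bot.read_camera("side")[0].astype(float).mean(2) for _ in range(24)]
cv2.imwrite("pics/z.png",cv2.resize(I[-1][160:210,220:265],None,fx=10,fy=10,interpolation=cv2.INTER_CUBIC))
for i in I:
    o=[]
    for v in(191,195):
        r=i[v,228:256]; b=np.clip(np.median(r)-8-r,0,None); o.append(round(float((b*np.arange(228,256)).sum()/max(b.sum(),1e-6)),2))
    print(o,end=" ")
print(bot.read_state()["time"])
E
```

```text
[240.87, 241.93] [240.91, 241.81] [240.93, 241.65] [241.06, 241.65] [240.99, 241.47] [240.95, 241.46] [240.95, 241.47] [240.95, 241.53] [240.93, 241.62] [241.04, 241.66] [240.93, 241.75] [240.9, 241.83] [240.89, 241.89] [240.92, 241.94] [240.92, 241.78] [240.94, 241.65] [241.05, 241.66] [240.95, 241.62] [240.96, 241.53] [240.97, 241.5] [240.95, 241.53] [240.87, 241.57] [241.04, 241.64] [240.93, 241.66] 30.3833Exception ignored on flushing sys.stdout:
BrokenPipeError: [Errno 32] Broken pipe
Exception ignored on flushing sys.stdout:
BrokenPipeError: [Errno 32] Broken pipe
Exception ignored on flushing sys.stdout:
BrokenPipeError: [Errno 32] Broken pipe
Exception ignored on flushing sys.stdout:
BrokenPipeError: [Errno 32] Broken pipe
Exception ignored on flushing sys.stdout:
BrokenPipeError: [Errno 32] Broken pipe
Exception ignored on flushing sys.stdout:
BrokenPipeError: [Errno 32] Broken pipe
[ WARN:0@14.056] global loadsave.cpp:1063 imwrite_ Unsupported depth image for selected encoder is fallbacked to CV_8U.
```

View pics/z.png

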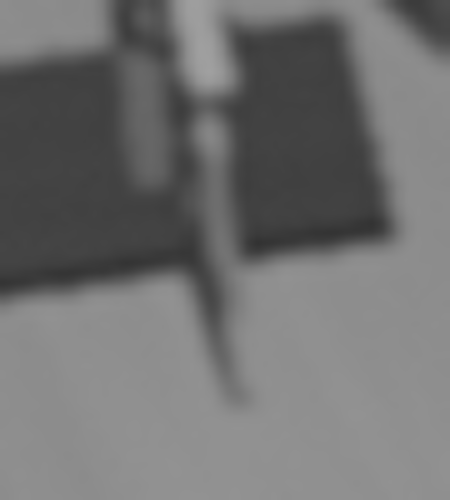

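```bash
python3 -c "
from workcell import bot
print(bot.finish_job())"
```

```text
the job is handed in; nothing more can be done
None
```

I handed the job in at about 30.4 s of the 70 s allowed. The gauge plate is hanging on the S-hook below the stand's arm and the gripper has let go; the hand-in reported no verdict.

**What I did**
- I took the hook off the arm and saw in the side camera that the tab leaned about 0.75 rad to the right. I eased the tip through the hole in 2–3 mm steps, and wrist readings stayed within about 1 N, the sensor's noise level.
- I lifted the plate out on the hook alone, with about 3 N on the wrist. I then set the hook back over the arm in 1 mm steps, pressing with about 6 N at most, opened the gripper and drew back.

**Last checks**
- **Plate position:** it hangs tilted below the arm, about 100 mm from the post. I put its centre about 90 mm up, which I worked out from the sizes rather than measured.
- **Sway:** a swing of about ±0.5 mm remained at hand-in, well under the speed limit. One earlier reading of the sway had been larger, but that method was noisy.
- **Bystanders:** all four matched their starting pictures to within 0.1 pixel, so they had not moved.
- **Robot:** it was clear of everything, with wrist force at noise level.

**What disagreed or went unchecked**
- The hook's sideways position in the grip, as the side camera showed it, varied between readings by up to about 4 mm. I used the most repeatable value for threading; at the stand it did not matter, because that error lies along the arm.
- The top camera was mostly hidden by the robot at the end, so the final placing rests on the side camera alone.

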